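# Set up a model panel under weights and open its air valve

### The job

Set up the plywood panel for pressing: first clear every wood off-cut from it into the grey scrap tray and lay the straightedge flat on the bench, flush along the panel's front edge (the long edge nearest the robot) and about centred on it; then put every steel weight on the panel, each resting directly on it and well within its edges. Last, turn the T-handled valve on the console clockwise until its bar lies in line with the row of knobs, without touching the round knobs beside it. Leave everything else where it is.

Things in the scene. Friction and masses are not known exactly. Their poses are not given: they have to be found in the camera images.
- panel: Thin plywood panel to be pressed, fixed to the bench: 120 mm (own x) by 250 mm (own y), 10 mm thick. Origin at the centre of its underside, on the bench. Its front edge, the long one nearest the robot, is at own x = -60 mm; it runs along own y.
- straightedge_mid (a point): Loose aluminium straightedge, 0.22 kg: flat bar 44 mm wide (own x), 200 mm long (own y), 6 mm thick, with a black grip rib along its middle, 12 mm wide, 120 mm long, from 6 to 34 mm above the underside. It is the same either way round. This point is on its centre, 17 mm above its underside; z is up when it lies flat. It starts between the robot and the panel.
- tray: Grey plastic scrap tray, open on top, fixed: 110 mm (own x) by 150 mm (own y), 35 mm high, walls and floor 4 mm to 5 mm. Origin at the centre of its underside.
- valve (a joint): Angle of the T-handled valve, rad. 0 = handle bar square across the row of controls (closed; a stop), 1.571 = bar in line with the row (open). Grows clockwise as seen from above and runs on past open to a stop at 2.2; it stays where it is left and takes about 0.08 N m to turn. Starts between 0.1 and 0.5.
- valve_grip (a point): On the upright axis of the T-handled valve, 73 mm above the bench, which is 28 mm above the console's top. Its black handle bar is 40 mm long (this point's own y, which turns with the handle), 10 mm thick (own x), and spans 10 to 38 mm above the console's top; below it is a round brass foot of 17 mm radius, 8 mm high.
- console: Grey valve console, fixed, 310 mm (own x) by 100 mm (own y), 45 mm high, left of the panel. Origin at the centre of its underside. Five controls stand in one row along own x (own y = 0) at a pitch of 52 mm: four round black knobs and the T-handled valve, which stands in any of the three inner places.
- weight0_mid (a point): Loose dark steel press weight, square block 46 x 46 mm (own x, y), 26 mm high (own z), 0.4 kg; this point is its centre. May be absent. Starts on the bench to the right.
- offcut0_mid (a point): Loose dark wood off-cut, 44 mm (own x) by 18 mm (own y), 16 mm high (own z), 15 g; this point is its centre. May be absent. Starts lying on the panel.
- weight1_mid (a point): Loose dark steel press weight, square block 46 x 46 mm (own x, y), 26 mm high (own z), 0.4 kg; this point is its centre. May be absent. Starts on the bench to the right.
- offcut1_mid (a point): Loose dark wood off-cut, 44 mm (own x) by 18 mm (own y), 16 mm high (own z), 15 g; this point is its centre. May be absent. Starts lying on the panel.
- weight2_mid (a point): Loose dark steel press weight, square block 46 x 46 mm (own x, y), 26 mm high (own z), 0.4 kg; this point is its centre. May be absent. Starts on the bench to the right.
- offcut2_mid (a point): Loose dark wood off-cut, 44 mm (own x) by 18 mm (own y), 16 mm high (own z), 15 g; this point is its centre. May be absent. Starts lying on the panel.
- weight3_mid (a point): Loose dark steel press weight, square block 46 x 46 mm (own x, y), 26 mm high (own z), 0.4 kg; this point is its centre. May be absent. Starts on the bench to the right.
- offcut3_mid (a point): Loose dark wood off-cut, 44 mm (own x) by 18 mm (own y), 16 mm high (own z), 15 g; this point is its centre. May be absent. Starts lying on the panel.
- dial0: Round black knob on the console, 28 mm across, its top 30 mm above the console's top; body origin on its axis at the console's top. Turns easily. Not to be touched.
- dial1: Round black knob on the console, 28 mm across, its top 30 mm above the console's top; body origin on its axis at the console's top. Turns easily. Not to be touched.
- dial2: Round black knob on the console, 28 mm across, its top 30 mm above the console's top; body origin on its axis at the console's top. Turns easily. Not to be touched.
- dial3: Round black knob on the console, 28 mm across, its top 30 mm above the console's top; body origin on its axis at the console's top. Turns easily. Not to be touched.
- model_house: Half-built plaster model house, 100 x 160 mm, 88 mm high; behind the panel. Origin under its centre (lying tools: near their middle). Loose; leave it alone.
- glue: White glue bottle, 40 mm across, 100 mm high; behind the panel. Origin under its centre (lying tools: near their middle). Loose; leave it alone.
- paint_jar: Small clear paint jar, 48 mm across, 50 mm high; behind the panel, to the left. Origin under its centre (lying tools: near their middle). Loose; leave it alone.
- brush: Paint brush lying near the right edge. Origin under its centre (lying tools: near their middle). Loose; leave it alone.
- screwdriver: Screwdriver lying to the right of the scrap tray. Origin under its centre (lying tools: near their middle). Loose; leave it alone.
- folding_rule: Folded wooden rule, 220 x 16 mm, 12 mm high, lying near the robot. Origin under its centre (lying tools: near their middle). Loose; leave it alone.
There are look-alikes about, which are no part of the job. What is shaped like the part that bears weight1_mid but green or turquoise is not meant.

How it is judged (in metres and radians):
On the way, in this order (a step that is already met when the one before it is completed fails the run):
1. all off-cuts are in the scrap tray and the straightedge lies flush along the panel's front edge (x of offcut0_mid in the frame of tray between -0.051 and 0.051 m and y of offcut0_mid in the frame of tray between -0.071 and 0.071 m and z of offcut0_mid in the frame of tray between 0 and 0.045 m and x of offcut1_mid in the frame of tray between -0.051 and 0.051 m and y of offcut1_mid in the frame of tray between -0.071 and 0.071 m and z of offcut1_mid in the frame of tray between 0 and 0.045 m and x of offcut2_mid in the frame of tray between -0.051 and 0.051 m and y of offcut2_mid in the frame of tray between -0.071 and 0.071 m and z of offcut2_mid in the frame of tray between 0 and 0.045 m and x of offcut3_mid in the frame of tray between -0.051 and 0.051 m and y of offcut3_mid in the frame of tray between -0.071 and 0.071 m and z of offcut3_mid in the frame of tray between 0 and 0.045 m and x of straightedge_mid in the frame of panel between -0.085 and -0.079 m and y of straightedge_mid in the frame of panel between -0.035 and 0.035 m and z of straightedge_mid in the frame of panel between 0.012 and 0.021 m and angle between the y axis of straightedge_mid and the y axis of panel, either way round below 0.022 rad and angle between straightedge_mid's own z axis and vertical below 0.03 rad), for 0.2 s.
2. all the weights rest on the panel (x of weight0_mid in the frame of panel between -0.042 and 0.042 m and y of weight0_mid in the frame of panel between -0.107 and 0.107 m and z of weight0_mid in the frame of panel between 0.018 and 0.038 m and x of weight1_mid in the frame of panel between -0.042 and 0.042 m and y of weight1_mid in the frame of panel between -0.107 and 0.107 m and z of weight1_mid in the frame of panel between 0.018 and 0.038 m and x of weight2_mid in the frame of panel between -0.042 and 0.042 m and y of weight2_mid in the frame of panel between -0.107 and 0.107 m and z of weight2_mid in the frame of panel between 0.018 and 0.038 m and x of weight3_mid in the frame of panel between -0.042 and 0.042 m and y of weight3_mid in the frame of panel between -0.107 and 0.107 m and z of weight3_mid in the frame of panel between 0.018 and 0.038 m), for 0.2 s.
3. the valve's bar is in line with the row (value of joint valve between 1.42 and 1.72 rad), for 0.2 s.
At the end, for the whole second after the job is handed in: Off-cuts in the tray; straightedge flat along the front edge, gap under 3 mm at its middle, parallel within 0.022 rad, centred within 35 mm; each weight rests directly on the panel, its centre 18 mm or more inside the edges; valve at 1.42 to 1.72 rad (all of step 1 and all of step 2 and all of step 3); the robot touches nothing.
It fails at once if one of the round knobs beside the valve is touched, by the robot or by what it holds (contact force between any of dial0, dial1, dial2, dial3 and anything else above 0.4 N).
It fails at once if a bystander is moved more than 30 mm (distance of any of model_house, glue, paint_jar, brush, screwdriver, folding_rule from where it was at the start of the episode above 0.03 m).
Of offcut0, offcut1, offcut2, offcut3 only 3 to 4 are there at a start; the rules pass over those that are not, and their reading is None.
Of weight0, weight1, weight2, weight3 only 3 to 4 are there at a start; the rules pass over those that are not, and their reading is None.
At some moment in a run one of straightedge, weight0, weight1, weight2, weight3 may be knocked a few centimetres aside while the robot is not near it.
Once in a run the grip may slacken for a moment while it holds something.
It also fails if it takes over 210 s, if anything falls off the work surface, if the arm or the gripper's body presses on something with over 40 N, if the wrist force passes 120 N, or if a joint passes its speed limit or range.

### The arm

A 6-joint arm with a two-finger parallel gripper is mounted at the origin on the work surface. World frame = base frame: x ahead of the robot, y to its left, z up, the work surface at z = 0. Lengths are in mm, angles in rad, forces in N, time in s.
With the tool pointing down it reaches from about 350 to 875 mm from the base axis. Payload 4.2 kg.
Tool frame: the origin (TCP) lies on the mounting face of the last link; the fingertips stand 173 mm ahead of it and the grasp point (between the pads) lies 155 mm ahead of it; z points along the fingers, y is the direction in which the jaws open and shut (so a half turn about z gives the same grasp; the last joint's range is limited). The gripper opens to 85 mm and grips with 20 to 120 N. Pads are 22 mm wide; open, the fingers measure 114 mm over their backs; the gripper's body (76 mm by 85 mm) begins 54 mm behind the grasp point. The pads swing forward as they close: fully open they stand 13 mm farther back than shut.
Start: joints at [1.603, 0.385, 0.008, 0, -1.194, -0.259], TCP at [140.506, 608.981, 404.712] pointing down, gripper open.
Joint ranges: [-3.14, 3.14], [-1.21, 2.06], [-1.07, 1.41], [-3.16, 2.05], [-2.99, -0.16], [-3.1, 3.1]. Speed limits (rad/s): [2.79, 2.79, 3.14, 3.14, 3.14, 3.14].

### API

Orientations are given as a unit quaternion [x, y, z, w].
In Python, from bench import arm gives the robot as it stands. The module is installed in compiled form; this text tells all that it offers.
- The arm moves only by the tool play_rows, never from a script. Its argument "moves" is a list of rows, each a list of 3 entries, a list of its own where there are three numbers: the shift along the world's x, y, z in units of 30 cm (1.0 is 30 cm), then the turn about the world's z in units of 30 degrees (1.0 is 30 degrees), then the gripper's target within -1 to 1 (shut at 1, half-way at 0, fully open at -1). In form: [[[x, y, z], turn, jaw], ...]. A call has 1 to 12 rows; each row is the pose to reach, as a shift and turn from the pose measured when the call began; what a row does not reach only later rows make up. A row lasts 1/8 s, in which the tool goes at most 62.5 mm and 10.7 degrees, less where a joint would pass 70% of its speed; a pose out of reach is approached as far as the arm can. A call with a number of a shift or a turn outside -1 to 1 is refused whole. A call with a gripper value outside its range is refused whole. The fingers move at their own pace and stop on an object; the grip force is fixed at half the most. Time passes only in rows, so rows that repeat a pose let the fingers close. It gives the time, the measured TCP pose, the force and the opening at its end, in the units of the state.
- arm.read_state(): the state, without advancing time (a new reading comes with each control period).
- arm.get_image(name): name is "side" or "top"; returns a dict with "pixels" (480x640x3 uint8, red, green, blue), "vfov" (degrees; the focal length in pixels is half the picture's height over the tangent of half this angle, whatever the lens; pixels are square), "cx", "cy" (the principal point, pixels), "dist" ([k1, k2, p1, p2, k3] as OpenCV has them; the pictures are not rectified), "xyz" and "rotation" of the camera in the world. Camera axes: x right, y up, looking along -z (the intrinsics and any distortion apply to the point x, -y, -z); pixel columns grow to the right and rows downward; lengths in mm; the calibration is good to about 2 mm. A picture is of the moment at which its call begins. There is no depth.
- arm.job_done(): hands the job in, once; it reports no verdict.
Trained networks look in a picture, given as the dict that the camera call returned (one of the last four; its "shot" number tells which), for a name from the list of things; names that differ only in an ending like _2 or _b are one class to them, and where a whole thing is asked for, a point or a joint stands for the part that bears it (a point fixed in the world has none). Each returns a list of dicts, best first, with "conf" (0 to 1); they miss things now and then, are a little off and sometimes report something else, mostly with a low value. They report only what shows in the picture. A call takes as long as a camera call. They do not tell look-alikes from the thing itself.
- arm.look_for(name, picture): "centre" ([x, y, z] in mm, in world coordinates, good to about 4 mm: the middle of the surface that is visible of it).
The state is a dict: "clock": time; "joints": joint angles; "joint_vel": joint speeds; "joint_efforts": joint torques, N m; "position": TCP position; "ee_rot": TCP orientation; "contact_force": force on the tool from outside, world axes, zero at the start; "wrist_torque": the same for the moment, N m; "gripper_width": finger opening in mm.
Only numpy, scipy, OpenCV 4.12 (cv2) and the standard library are available. Lean on these libraries where they do the work, as an engineer would, in place of code of your own. Each camera call takes 0.05 s, during which the arm holds its last target.

## Working session

There is one attempt and no reset: what is moved stays moved. The work goes in short steps, Python scripts to look and compute and a tool call to move; the robot and the scene stay as the last step left them, time stands still between calls to the robot, and variables do not carry over. Pictures are saved under pics/ and viewed, and the job is handed in when it is done.

Besides the shell and the picture viewer there is one more tool, called after ">>>" as name([rows], argument=value, ...), one row to a line, values as JSON. play_rows: Moves the arm, as the interface text tells. Shifts and turns lie within -1 to 1; 1 stands for 30 cm of shift or 30 degrees of turn. Its arguments: {"type":"object","properties":{"moves":{"type":"array"}},"required":["moves"]}

```bash
mkdir -p pics; ls; python3 - <<'E'
from bench import arm
import cv2
s=arm.read_state(); print(s)
for n in ("side","top"):
    p=arm.get_image(n); print(n,{k:v for k,v in p.items() if k!='pixels'})
    cv2.imwrite(f"pics/{n}0.png",p['pixels'][:,:,::-1])
E
```

```text
pics
{'clock': 0.0, 'joints': array([ 1.60261099e+00,  3.85557423e-01,  6.63632027e-03, -4.84174113e-04,
       -1.19401322e+00, -2.58584452e-01]), 'joint_vel': array([ 4.91091409e-04, -2.68751950e-04,  9.55303261e-05, -1.52369764e-03,
        1.16416906e-03,  1.24706170e-03]), 'joint_efforts': array([-3.06485790e-04, -3.92287946e+01,  1.88401240e+01,  4.18623179e+00,
       -4.62168930e-03, -3.21760709e-06]), 'position': array([140.44941243, 608.80578469, 403.62696099]), 'ee_rot': array([ 9.93568115e-01, -1.13230775e-01, -6.79691857e-05,  1.09030486e-03]), 'contact_force': array([0.11168047, 0.01961778, 0.35651478]), 'wrist_torque': array([0.03917786, 0.01414883, 0.0584418 ]), 'gripper_width': 85.42111944046759}
side {'vfov': 57.826737039548085, 'cx': 313.78783141673665, 'cy': 239.12760483200702, 'dist': array([0.02562535, 0.        , 0.        , 0.        , 0.        ]), 'xyz': array([ 40.1324785 , 564.22826927, 614.37502088]), 'rotation': array([-0.14165722,  0.43536453,  0.85026821, -0.25968236]), 'shot': 1}
top {'vfov': 55.307794886167265, 'cx': 320.7587814945916, 'cy': 242.0102193367416, 'dist': array([-0.10107492,  0.        ,  0.        ,  0.        ,  0.        ]), 'xyz': array([ 356.46951351,  -40.18679183, 1279.56220984]), 'rotation': array([ 0.03456391, -0.0464992 , -0.69550234,  0.71618409]), 'shot': 2}
```

View pics/side0.png

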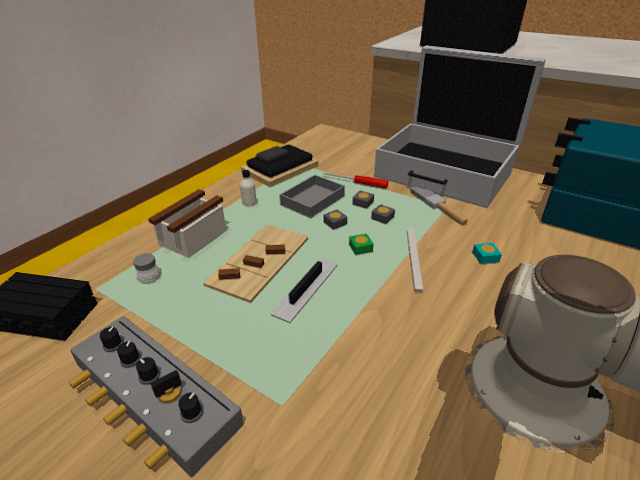

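View pics/top0.png

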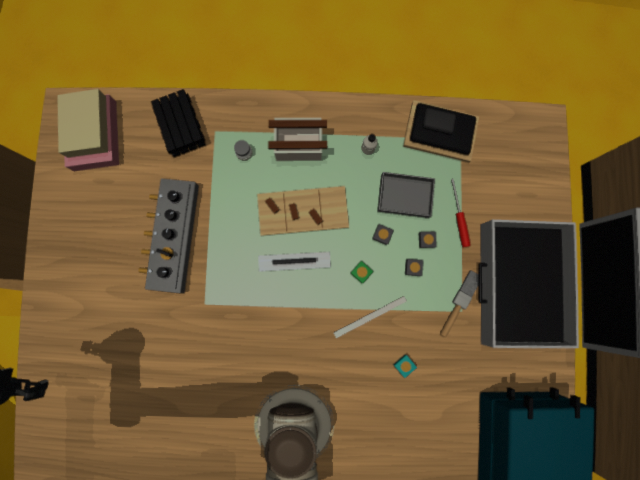

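```bash
cat > h.py <<'E'
import numpy as np, cv2
from scipy.spatial.transform import Rotation as R
from bench import arm
def K(p):
    f=240/np.tan(np.radians(p['vfov'])/2)
    return np.array([[f,0,p['cx']],[0,f,p['cy']],[0,0,1.]])
def unproj(p,uv,z):
    uv=np.atleast_2d(np.array(uv,float))
    n=cv2.undistortPoints(uv[:,None],K(p),p['dist'])[:,0]
    d=np.c_[n[:,0],-n[:,1],-np.ones(len(n))]
    d=R.from_quat(p['rotation']).apply(d)
    t=(z-p['xyz'][2])/d[:,2]
    return p['xyz']+d*t[:,None]
def proj(p,X):
    X=np.atleast_2d(np.array(X,float))
    c=R.from_quat(p['rotation']).inv().apply(X-p['xyz'])
    c=c*[1,-1,-1]
    return cv2.projectPoints(c[:,None],np.zeros(3),np.zeros(3),K(p),p['dist'])[0][:,0]
def crop(p,x0,y0,w,h,s,name,pts=None):
    im=cv2.resize(p['pixels'][y0:y0+h,x0:x0+w,::-1],None,fx=s,fy=s,interpolation=cv2.INTER_CUBIC)
    if pts is not None:
        for u,v in pts: cv2.circle(im,(int((u-x0+.5)*s),int((v-y0+.5)*s)),3,(255,0,255),-1)
    cv2.imwrite('pics/'+name,im)
def tool():
    s=arm.read_state(); r=R.from_quat(s['ee_rot'])
    return s, s['position']+r.apply([0,0,155]), r
E
python3 - <<'E'
from h import *
s,g,r=tool(); print(g, r.as_matrix().round(3).tolist())
for n in ("top","side"):
    p=arm.get_image(n)
    print(n)
    for k in ["panel","straightedge_mid","tray","valve_grip","console","weight0_mid","offcut0_mid","dial0","model_house","glue","paint_jar","screwdriver","folding_rule"]:
        for d in arm.look_for(k,p)[:6]:
            print(k,round(d['conf'],2),d['centre'].round(0) if hasattr(d['centre'],'round') else d['centre'],proj(p,d['centre'])[0].round(0))
    if n=="top":
        crop(p,200,110,270,200,2.9,'t1.png'); crop(p,130,160,80,140,4.2,'t2.png')
E
```

```text
[140.42650457 608.52598284 248.71776586] [[0.974, -0.225, -0.0], [-0.225, -0.974, -0.002], [0.0, 0.002, -1.0]]
top
panel 0.64 [588.4, -7.4, 8.1] [303. 211.]
panel 0.35 [800.5, 15.2, 75.6] [297. 131.]
straightedge_mid 0.73 [442.5, 12.0, 4.8] [294. 263.]
tray 0.71 [647.8, -296.9, 3.2] [405. 195.]
valve_grip 0.38 [451.8, 355.4, 79.5] [164. 254.]
console 0.9 [498.7, 344.6, 42.8] [173. 238.]
dial0 0.7 [609.2, 343.5, 72.7] [173. 196.]
dial0 0.69 [453.1, 350.9, 82.1] [165. 253.]
dial0 0.65 [503.0, 353.8, 72.2] [167. 235.]
dial0 0.56 [401.4, 360.0, 71.2] [162. 273.]
dial0 0.42 [557.8, 350.7, 76.7] [169. 214.]
dial0 0.35 [799.0, 12.0, 72.3] [298. 132.]
model_house 0.68 [799.2, 14.4, 74.2] [297. 131.]
model_house 0.64 [577.1, 22.5, 27.6] [292. 214.]
model_house 0.38 [355.9, -458.2, 18.0] [463. 299.]
model_house 0.19 [444.9, 11.4, 8.5] [295. 262.]
glue 0.72 [770.9, -181.3, 66.3] [368. 144.]
glue 0.53 [749.4, 166.6, 54.5] [242. 149.]
paint_jar 0.8 [748.7, 164.9, 52.5] [243. 150.]
screwdriver 0.73 [560.9, -454.8, 20.4] [461. 225.]
folding_rule 0.89 [297.8, -201.9, 12.6] [370. 318.]
folding_rule 0
[... 188 characters left out ...]
.]
tray 0.64 [647.3, -294.3, 14.0] [311. 195.]
tray 0.24 [578.0, 29.7, 24.3] [253. 262.]
valve_grip 0.71 [447.6, 362.7, 72.9] [167. 385.]
valve_grip 0.58 [594.2, 88.1, 22.1] [229. 274.]
console 0.79 [455.3, 381.7, 44.9] [157. 403.]
dial0 0.94 [498.4, 356.3, 74.7] [148. 365.]
dial0 0.63 [552.1, 356.4, 76.7] [126. 349.]
dial0 0.57 [603.9, 347.6, 70.2] [112. 335.]
dial0 0.55 [398.5, 362.9, 71.2] [191. 402.]
model_house 0.78 [752.5, 29.0, 58.3] [195. 224.]
glue 0.82 [772.4, -172.9, 49.6] [247. 190.]
paint_jar 0.69 [743.3, 179.0, 32.9] [147. 269.]
screwdriver 0.58 [556.0, -450.0, 13.0] [367. 182.]
folding_rule 0.79 [292.8, -180.3, 13.5] [414. 260.]
folding_rule 0.74 [440.2, 38.8, 8.0] [302. 293.]
```

View pics/t1.png

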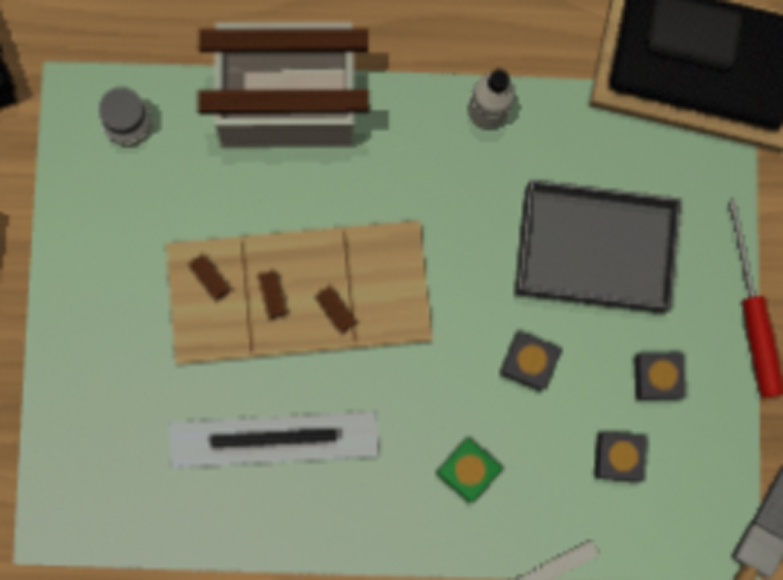

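View pics/t2.png

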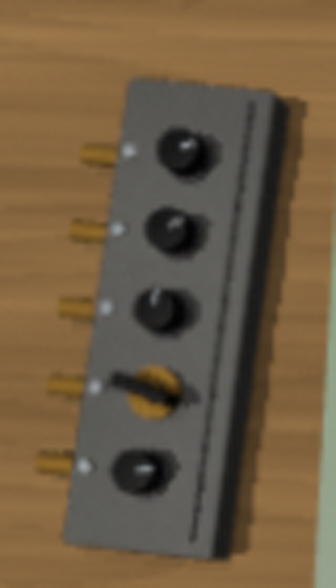

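```bash
cat >> h.py <<'E'
def rect(p,mask,z,amin=20,amax=1e5):
    out=[]
    for c in cv2.findContours(mask.astype(np.uint8),cv2.RETR_EXTERNAL,cv2.CHAIN_APPROX_NONE)[0]:
        m=np.zeros(mask.shape,np.uint8); cv2.drawContours(m,[c],-1,1,-1)
        if not amin<=m.sum()<=amax: continue
        w=unproj(p,c[:,0].astype(float),z)[:,:2].astype(np.float32)
        (cx,cy),(a,b),_=r=cv2.minAreaRect(w)
        B=cv2.boxPoints(r); e=[B[1]-B[0],B[2]-B[1]]
        l=max(e,key=np.linalg.norm); ang=np.degrees(np.arctan2(l[1],l[0]))%180
        ys,xs=np.nonzero(m); cen=unproj(p,[[xs.mean(),ys.mean()]],z)[0,:2]
        out.append(dict(px=(round(float(xs.mean()),1),round(float(ys.mean()),1)),n=int(m.sum()),c=(round(cx,1),round(cy,1)),cen=cen.round(1).tolist(),size=(round(max(a,b),1),round(min(a,b),1)),ang=round(float(ang),1)))
    return out
def hsv(p): return cv2.cvtColor(p['pixels'],cv2.COLOR_RGB2HSV)
E
python3 - <<'E'
from h import *
p=arm.get_image("top"); H=hsv(p)
for u,v in [(272,206),(280,225),(383,234),(390,240),(375,233),(300,200),(324,262),(295,261),(405,195),(340,240),(166,252),(170,255)]: print((u,v),H[v,u])
np.save('/tmp/h.npy',H)
def roi(m,x0,y0,x1,y1):
    o=np.zeros_like(m); o[y0:y1,x0:x1]=m[y0:y1,x0:x1]; return o
h,s,v=[H[:,:,i].astype(int) for i in range(3)]
green=(h>38)&(h<85)&(s>40)
orange=(h>8)&(h<25)&(s>150)
print('discs');[print(r) for r in rect(p,roi(orange&(v>90),350,215,450,380),26,8)]
print('weights');[print(r) for r in rect(p,roi((s<70)&(v<110)|orange,365,222,445,280),26,50)]
print('offcuts');[print(r) for r in rect(p,roi((v<110),262,194,345,230),18+8,20)]
print('panel');[print(r) for r in rect(p,roi(~green&(s>60),253,180,355,240),10,500)]
print('se');[print(r) for r in rect(p,roi((s<50),253,245,335,275),6,200)]
print('tray');[print(r) for r in rect(p,roi((s<60)&(v<140),374,168,438,222),35,500)]
E
```

```text
(272, 206) [ 10 174  72]
(280, 225) [ 19 115 157]
(383, 234) [ 19 177 140]
(390, 240) [ 53  51 129]
(375, 233) [40 13 59]
(300, 200) [ 18 119 154]
(324, 262) [ 55   9 162]
(295, 261) [15 13 39]
(405, 195) [23 12 85]
(340, 240) [ 51  47 162]
(166, 252) [18 82 31]
(170, 255) [  8 128   8]
discs
{'px': (405.6, 366.3), 'n': 58, 'c': (170.0, -298.5), 'cen': [169.3, -298.7], 'size': (21.5, 19.2), 'ang': 1.0}
{'px': (361.6, 271.6), 'n': 68, 'c': (423.2, -173.4), 'cen': [422.9, -173.7], 'size': (23.4, 23.2), 'ang': 136.3}
{'px': (414.6, 266.8), 'n': 69, 'c': (441.0, -320.1), 'cen': [440.2, -320.2], 'size': (23.9, 23.4), 'ang': 135.6}
{'px': (428.2, 238.9), 'n': 66, 'c': (518.7, -357.8), 'cen': [518.9, -358.1], 'size': (22.9, 22.5), 'ang': 91.7}
{'px': (383.2, 233.6), 'n': 67, 'c': (530.2, -231.2), 'cen': [530.0, -231.9], 'size': (25.2, 22.3), 'ang': 0.6}
weights
{'px': (413.5, 267.2), 'n': 296, 'c': (438.4, -317.3), 'cen': [439.1, -317.4], 'size': (47.6, 47.0), 'ang': 90.3}
{'px': (427.0, 239.3), 'n': 299, 'c': (517.9, -355.1), 'cen': [517.9, -354.9], 'size': (49.2, 48.1), 'ang': 95.0}
{'px': (382.5, 234.1), 'n': 299, 'c': (528.1, -230.1), 'cen': [528.3, -229.9], 'size': (48.8, 48.2), 'ang': 158.4}
offcuts
{'px': (315.6, 216.6), 'n': 122, 'c': (572.6, -43.0), 'cen': [571.8, -43.0], 'size': (46.9, 21.7), 'ang': 38.3}
{'px': (293.9, 211.4), 'n': 118, 'c': (585.0, 17.2), 'cen': [584.4, 17.6], 'size': (46.5, 20.2), 'ang': 15.9}
{'px': (272.1, 205.4), 'n': 120, 'c': (599.5, 78.8), 'cen': [599.4, 78.8], 'size': (46.4, 20.5), 'ang': 39.5}
panel
{'px': (302.6, 210.3), 'n': 3784, 'c': (592.0, -6.0), 'cen': [591.4, -5.8], 'size': (251.2, 121.8), 'ang': 97.0}
se
{'px': (293.5, 259.5), 'n': 2460, 'c': (452.3, 15.1), 'cen': [452.2, 14.9], 'size': (226.5, 81.1), 'ang': 91.7}
tray
{'px': (406.0, 195.0), 'n': 2328, 'c': (639.8, -293.6), 'cen': [639.3, -293.2], 'size': (157.3, 119.9), 'ang': 85.1}
```

```bash
python3 - <<'E'
from h import *
def roi(m,x0,y0,x1,y1):
    o=np.zeros_like(m); o[y0:y1,x0:x1]=m[y0:y1,x0:x1]; return o
def poly(m,pts):
    o=np.zeros(m.shape,np.uint8); cv2.fillPoly(o,[np.array(pts,np.int32)],1); return m&(o>0)
p=arm.get_image("top"); H=hsv(p);h,s,v=[H[:,:,i].astype(int) for i in range(3)]
print('se');[print(r) for r in rect(p,roi((s<26)|(v<80),253,245,335,275),6,200)]
print('rib');[print(r) for r in rect(p,roi((v<80),265,250,325,275),34,20)]
print('valve bar z83');[print(r) for r in rect(p,roi((v<28),152,242,172,261),83,5)]
print('console');[print(r) for r in rect(p,roi((s<60)&(v<140),140,170,210,300),45,500)]
q=arm.get_image("side"); H=hsv(q);h,s,v=[H[:,:,i].astype(int) for i in range(3)]
print('SIDE')
green=(h>38)&(h<85)&(s>40)
print('panel');[print(r) for r in rect(q,roi((h<30)&(s>70)&~green,200,222,312,302),10,500)]
print('offc');[print(r) for r in rect(q,poly(v<95,[(215,282),(250,293),(300,240),(265,230)]),26,20)]
print('se');[print(r) for r in rect(q,roi((s<26)|(v<70),268,255,342,322),6,200)]
print('rib');[print(r) for r in rect(q,roi((v<60),268,255,342,322),30,50)]
orange=(h>8)&(h<25)&(s>140)
print('discs');[print(r) for r in rect(q,roi(orange&(v>90),320,185,400,260),26,8)]
crop(q,60,300,200,180,4,'s2.png'); crop(q,195,170,210,160,3.8,'s1.png')
E
```

```text
se
{'px': (293.6, 261.2), 'n': 1163, 'c': (447.9, 13.7), 'cen': [447.5, 14.4], 'size': (200.7, 45.6), 'ang': 95.0}
rib
{'px': (294.3, 260.6), 'n': 185, 'c': (447.0, 12.1), 'cen': [447.0, 11.5], 'size': (114.9, 11.8), 'ang': 94.9}
valve bar z83
{'px': (169.6, 254.3), 'n': 9, 'c': (450.4, 340.0), 'cen': [449.8, 339.0], 'size': (13.3, 4.7), 'ang': 65.9}
console
{'px': (171.5, 235.8), 'n': 4292, 'c': (506.6, 348.9), 'cen': [503.7, 348.9], 'size': (307.2, 107.9), 'ang': 175.8}
SIDE
panel
{'px': (255.8, 262.8), 'n': 3859, 'c': (587.3, 0.7), 'cen': [583.0, 16.2], 'size': (254.2, 124.7), 'ang': 97.2}
offc
{'px': (229.9, 276.0), 'n': 94, 'c': (586.3, 95.3), 'cen': [585.2, 94.3], 'size': (41.8, 17.9), 'ang': 45.4}
{'px': (253.6, 263.1), 'n': 102, 'c': (573.9, 34.8), 'cen': [572.0, 34.2], 'size': (45.5, 27.7), 'ang': 33.3}
{'px': (275.5, 251.0), 'n': 93, 'c': (561.8, -27.3), 'cen': [559.3, -26.1], 'size': (40.6, 22.6), 'ang': 37.6}
se
{'px': (303.5, 290.5), 'n': 1425, 'c': (445.0, 17.4), 'cen': [443.8, 28.3], 'size': (201.8, 46.0), 'ang': 94.6}
rib
{'px': (305.0, 282.6), 'n': 471, 'c': (439.7, 24.1), 'cen': [439.2, 28.5], 'size': (137.6, 23.7), 'ang': 94.9}
discs
{'px': (360.8, 239.4), 'n': 58, 'c': (421.5, -169.7), 'cen': [421.2, -170.2], 'size': (25.8, 20.0), 'ang': 33.2}
{'px': (335.0, 214.6), 'n': 51, 'c': (529.0, -229.2), 'cen': [528.6, -228.5], 'size': (25.3, 23.6), 'ang': 33.0}
{'px': (383.0, 209.4), 'n': 50, 'c': (438.7, -317.2), 'cen': [438.9, -316.8], 'size': (26.1, 23.9), 'ang': 90.5}
{'px': (363.2, 195.0), 'n': 41, 'c': (517.0, -354.7), 'cen': [517.6, -354.5], 'size': (24.6, 21.7), 'ang': 32.8}
```

View pics/s1.png

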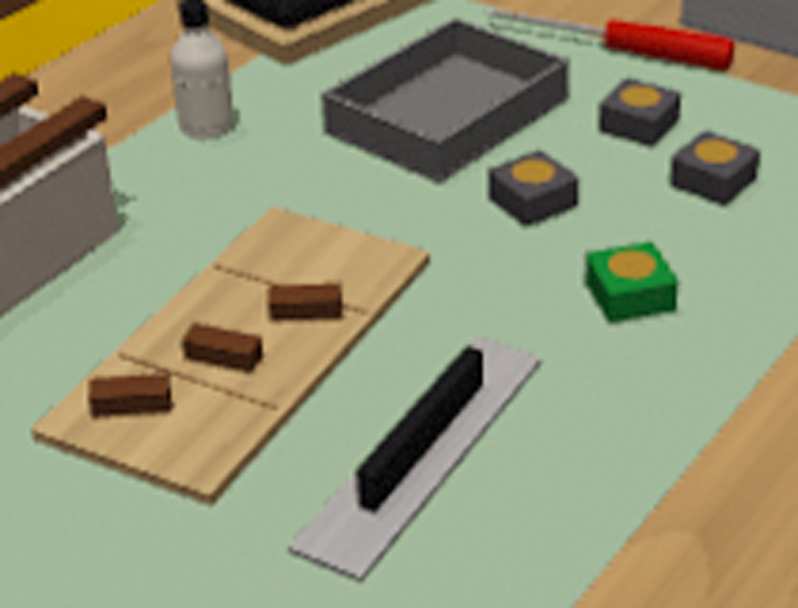

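View pics/s2.png

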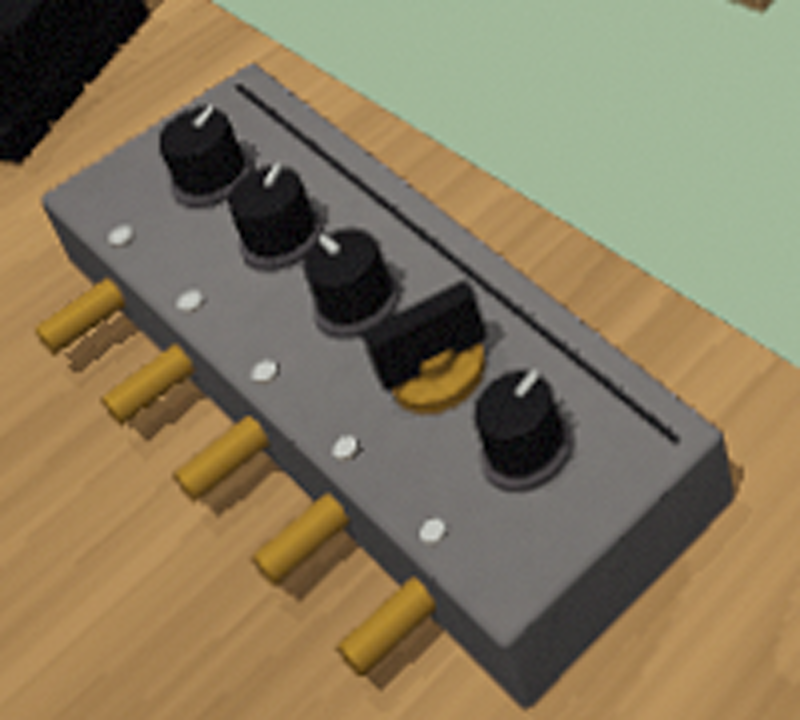

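>>> play_rows([
  [[0.8,-0.9,0],0.9,-1],
  [[0.8,-0.9,0],0.9,-1],
  [[0.8,-0.9,0],0.9,-1],
  [[0.8,-0.9,0],0.9,-1],
  [[0.8,-0.9,0],0.9,-1],
  [[0.8,-0.9,0],0.9,-1],
  [[0.8,-0.9,0],0.9,-1],
])

```text
clock: 2.52
position: [382.0, 336.7, 405.0]
ee_rot: [0.993, 0.12, 0.0, -0.0]
contact_force: [0.0, 0.3, 0.3]
gripper_width: 84.8
```

```bash
cat >> h.py <<'E'
def go(x,y,tip,jaw):
    """shift units to place grasp axis at x,y with shut-finger tip height tip and jaw axis angle (mod 180)"""
    s=arm.read_state(); r=R.from_quat(s['ee_rot']); m=r.as_matrix()
    t=s['position']+r.apply([0,0,173])
    j=np.degrees(np.arctan2(m[1,1],m[0,1])); d=(jaw-j+90)%180-90
    print('clock',round(s['clock'],2),'tip',t.round(1),'jaw',round(j%180,1),'w',round(s['gripper_width'],1),'F',s['contact_force'].round(1),'j6',s['joints'][5].round(2))
    print('shift units',((np.array([x,y,tip])-t)/300).round(3),'turn',round(d/30,3),'or',round((d-180*np.sign(d))/30,2))
E
python3 -c "
from h import *
go(598.7,80.5,13,129.5)"
```

```text
clock 2.52 tip [382.  336.7 232. ] jaw 103.7 w 84.8 F [0.  0.3 0.3] j6 0.77
shift units [ 0.722 -0.854 -0.73 ] turn 0.859 or -5.14
```

>>> play_rows([
  [[0.722,-0.854,-0.2],0.86,-0.5],
  [[0.722,-0.854,-0.2],0.86,-0.5],
  [[0.722,-0.854,-0.2],0.86,-0.5],
  [[0.722,-0.854,-0.2],0.86,-0.5],
  [[0.722,-0.854,-0.2],0.86,-0.5],
  [[0.722,-0.854,-0.2],0.86,-0.5],
  [[0.722,-0.854,-0.5],0.86,-0.5],
  [[0.722,-0.854,-0.64],0.86,-0.3],
  [[0.722,-0.854,-0.7],0.86,-0.3],
  [[0.722,-0.854,-0.7],0.86,-0.3],
])

```text
clock: 3.78
position: [598.0, 81.1, 192.5]
ee_rot: [0.941, 0.339, -0.003, 0.0]
contact_force: [0.1, -0.6, 0.9]
gripper_width: 55.7
```

```bash
python3 -c "
from h import *
go(598.7,80.5,13,129.5)
p=arm.get_image('side');crop(p,195,170,140,130,5,'s3.png')"
```

```text
clock 3.77 tip [597.2  80.8  19.5] jaw 129.6 w 55.7 F [ 0.1 -0.6  0.9] j6 1.86
shift units [ 0.005 -0.001 -0.022] turn -0.003 or 6.0
```

View pics/s3.png

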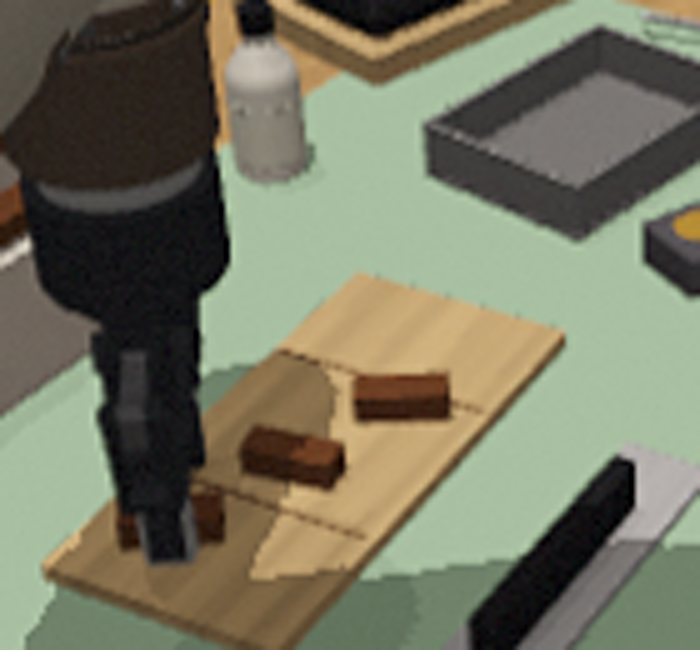

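>>> play_rows([
  [[0,0,-0.02],0,-0.3],
  [[0,0,-0.02],0,1],
  [[0,0,-0.02],0,1],
  [[0,0,-0.02],0,1],
  [[0,0,-0.02],0,1],
  [[0,0,-0.02],0,1],
  [[0,0,-0.02],0,1],
  [[0,0,0.3],0,1],
  [[0,0,0.3],0,1],
  [[0,0,0.3],0,1],
])

```text
clock: 5.08
position: [599.6, 81.5, 288.0]
ee_rot: [0.941, 0.339, 0.003, 0.0]
contact_force: [0.2, 0.6, -1.2]
gripper_width: 16.1
```

```bash
python3 -c "
from h import *
go(665,-265,20,85)"
```

```text
clock 5.08 tip [600.7  81.8 115. ] jaw 129.6 w 16.1 F [ 0.2  0.6 -1.2] j6 1.86
shift units [ 0.214 -1.156 -0.317] turn -1.487 or 4.51
```

>>> play_rows([
  [[0.12,-0.9,0.05],-0.95,1],
  [[0.12,-0.9,0.05],-0.95,1],
  [[0.12,-0.9,0.05],-0.95,1],
  [[0.12,-0.9,0.05],-0.95,1],
  [[0.12,-0.9,0.05],-0.95,1],
  [[0.12,-0.9,0.05],-0.95,1],
])

```text
clock: 5.82
position: [635.2, -190.0, 301.3]
ee_rot: [0.995, 0.095, 0.002, 0.001]
contact_force: [-1.1, 0.5, -0.3]
gripper_width: 16.2
```

```bash
python3 -c "
from h import *
go(642,-257,25,85)"
```

```text
clock 5.83 tip [ 635.9 -190.1  128.3] jaw 101.0 w 16.2 F [-1.1  0.5 -0.3] j6 1.81
shift units [ 0.02  -0.223 -0.344] turn -0.532 or 5.47
```

>>> play_rows([
  [[0.02,-0.22,0],-0.53,1],
  [[0.02,-0.22,-0.1],-0.53,1],
  [[0.02,-0.22,-0.25],-0.53,1],
  [[0.02,-0.22,-0.33],-0.53,1],
  [[0.02,-0.22,-0.34],-0.53,1],
  [[0.02,-0.22,-0.34],-0.53,0.3],
  [[0.02,-0.22,-0.34],-0.53,0.3],
  [[0.02,-0.22,-0.34],-0.53,0.3],
  [[0.02,-0.22,-0.15],-0.53,0.3],
  [[0.02,-0.22,0],-0.53,-0.3],
])

```text
clock: 7.08
position: [641.3, -256.1, 303.8]
ee_rot: [0.999, -0.043, 0.003, 0.001]
contact_force: [0.7, 0.6, -0.4]
gripper_width: 46.9
```

```bash
python3 -c "
from h import *
go(584,19,13,106)
p=arm.get_image('side');crop(p,195,150,220,150,3.6,'s4.png')"
```

```text
clock 7.08 tip [ 642.2 -256.6  130.9] jaw 85.1 w 46.9 F [ 0.7  0.6 -0.4] j6 1.63
shift units [-0.194  0.919 -0.393] turn 0.698 or -5.3
```

View pics/s4.png

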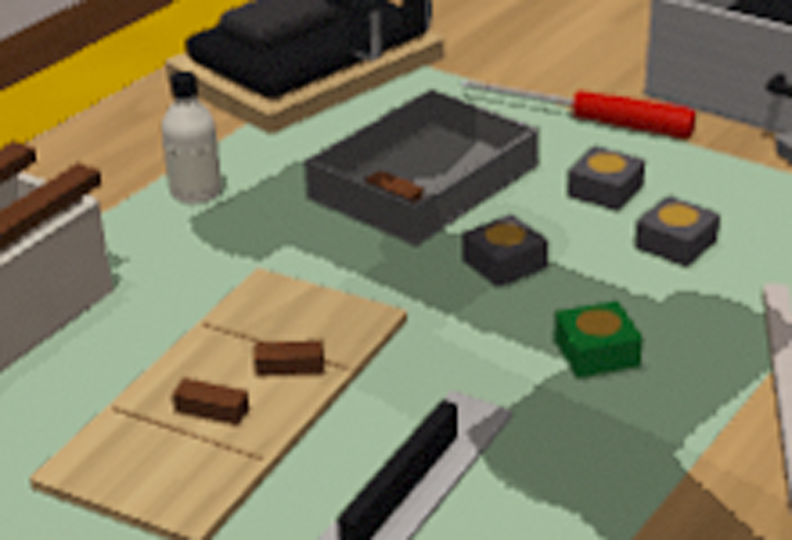

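>>> play_rows([
  [[-0.194,0.92,-0.05],0.7,0.1],
  [[-0.194,0.92,-0.05],0.7,0.1],
  [[-0.194,0.92,-0.05],0.7,0.1],
  [[-0.194,0.92,-0.05],0.7,0.1],
  [[-0.194,0.92,-0.05],0.7,0.1],
  [[-0.194,0.92,-0.05],0.7,0.1],
  [[-0.194,0.92,-0.2],0.7,0.1],
  [[-0.194,0.92,-0.36],0.7,0.1],
  [[-0.194,0.92,-0.39],0.7,0.1],
  [[-0.194,0.92,-0.39],0.7,0.1],
])

```text
clock: 8.38
position: [585.2, 18.7, 195.3]
ee_rot: [0.99, 0.14, 0.009, 0.002]
contact_force: [0.2, 0.7, 0.5]
gripper_width: 38.3
```

```bash
python3 -c "
from h import *
go(584,19,13,106)"
```

```text
clock 8.38 tip [588.5  18.6  22.3] jaw 106.1 w 38.3 F [0.2 0.7 0.5] j6 1.53
shift units [-0.015  0.001 -0.031] turn -0.004 or 6.0
```

>>> play_rows([
  [[-0.01,0,-0.028],0,0.1],
  [[-0.01,0,-0.028],0,0.1],
  [[-0.01,0,-0.028],0,1],
  [[-0.01,0,-0.028],0,1],
  [[-0.01,0,-0.028],0,1],
  [[-0.01,0,-0.028],0,1],
  [[-0.01,0,-0.028],0,1],
  [[-0.01,0,0.3],0,1],
  [[-0.01,0,0.35],0,1],
  [[0.1,-0.6,0.35],-0.4,1],
  [[0.1,-0.6,0.35],-0.4,1],
  [[0.1,-0.6,0.35],-0.4,1],
])

```text
clock: 9.88
position: [615.3, -162.9, 300.3]
ee_rot: [0.999, 0.036, 0.009, 0.003]
contact_force: [0.9, 0.9, -0.3]
gripper_width: 16.2
```

```bash
python3 -c "
from h import *
go(639,-292,25,85)"
```

```text
clock 9.88 tip [ 618.6 -163.7  127.4] jaw 94.1 w 16.2 F [ 0.9  0.9 -0.3] j6 1.64
shift units [ 0.068 -0.428 -0.341] turn -0.304 or 5.7
```

>>> play_rows([
  [[0.068,-0.43,0],-0.3,1],
  [[0.068,-0.43,0],-0.3,1],
  [[0.068,-0.43,-0.1],-0.3,1],
  [[0.068,-0.43,-0.25],-0.3,1],
  [[0.068,-0.43,-0.33],-0.3,1],
  [[0.068,-0.43,-0.34],-0.3,1],
  [[0.068,-0.43,-0.34],-0.3,0.3],
  [[0.068,-0.43,-0.34],-0.3,0.3],
  [[0.068,-0.43,-0.34],-0.3,0.3],
  [[0.068,-0.43,-0.15],-0.3,0.3],
  [[0.068,-0.43,0],-0.3,-0.1],
])

```text
clock: 11.25
position: [635.9, -292.0, 302.9]
ee_rot: [0.999, -0.042, 0.01, 0.004]
contact_force: [1.3, -0.1, 0.0]
gripper_width: 46.1
```

```bash
python3 -c "
from h import *
go(571.5,-41.5,13,128.3)"
```

```text
clock 11.25 tip [ 639.3 -293.4  129.9] jaw 85.1 w 46.1 F [ 1.3 -0.1  0. ] j6 1.68
shift units [-0.226  0.84  -0.39 ] turn 1.438 or -4.56
```

>>> play_rows([
  [[-0.15,0.6,0],0.75,0],
  [[-0.15,0.6,0],0.75,0],
  [[-0.15,0.6,0],0.75,0],
  [[-0.15,0.6,0],0.75,0],
  [[-0.15,0.6,0],0.75,0],
])

```text
clock: 11.88
position: [591.0, -111.8, 303.8]
ee_rot: [0.988, 0.154, 0.011, 0.002]
contact_force: [0.4, -0.7, 0.3]
gripper_width: 42.6
```

```bash
python3 -c "
from h import *
go(571.5,-41.5,13,128.3)
print(arm.read_state()['ee_rot'])"
```

```text
clock 11.88 tip [ 595.1 -111.8  130.8] jaw 107.7 w 42.6 F [ 0.4 -0.7  0.3] j6 1.8
shift units [-0.079  0.234 -0.393] turn 0.687 or -5.31
[0.98803288 0.15380674 0.01145583 0.00181211]
```

>>> play_rows([
  [[-0.083,0.234,0],0.69,0],
  [[-0.083,0.234,-0.15],0.69,0],
  [[-0.083,0.234,-0.3],0.69,0],
  [[-0.083,0.234,-0.38],0.69,0],
  [[-0.083,0.234,-0.39],0.69,0],
  [[-0.083,0.234,-0.39],0.69,0],
  [[-0.083,0.234,-0.39],0.69,1],
  [[-0.083,0.234,-0.39],0.69,1],
  [[-0.083,0.234,-0.39],0.69,1],
  [[-0.083,0.234,-0.39],0.69,1],
  [[-0.083,0.234,-0.39],0.69,1],
])

```text
clock: 13.25
position: [566.8, -41.6, 188.4]
ee_rot: [0.944, 0.329, 0.013, 0.0]
contact_force: [-0.8, -1.2, 7.1]
gripper_width: 16.2
```

```bash
python3 -c "
from h import *
go(571.5,-41.5,13,128.3)
print(arm.read_state()['ee_rot'])"
```

```text
clock 13.25 tip [571.  -40.2  15.4] jaw 128.4 w 16.2 F [-0.8 -1.2  7.1] j6 2.03
shift units [ 0.002 -0.004 -0.008] turn -0.004 or 6.0
[9.44197115e-01 3.29126999e-01 1.29299861e-02 2.05935293e-04]
```

>>> play_rows([
  [[0,0,0.3],0,1],
  [[0,0,0.38],0,1],
  [[0.1,-0.6,0.38],-0.8,1],
  [[0.1,-0.6,0.38],-0.8,1],
  [[0.1,-0.6,0.38],-0.8,1],
  [[0.1,-0.6,0.38],-0.8,1],
  [[0.1,-0.6,0.38],-0.8,1],
  [[0.1,-0.6,0.38],-0.8,1],
])

```text
clock: 14.25
position: [596.7, -220.5, 302.4]
ee_rot: [0.992, 0.126, 0.013, 0.003]
contact_force: [0.3, 0.4, -0.1]
gripper_width: 16.3
```

```bash
python3 -c "
from h import *
go(636,-327,25,85)
print(arm.read_state()['ee_rot'])"
```

```text
clock 14.25 tip [ 601.1 -220.9  129.5] jaw 104.5 w 16.3 F [ 0.3  0.4 -0.1] j6 1.92
shift units [ 0.116 -0.354 -0.348] turn -0.651 or 5.35
[0.99189734 0.12639041 0.01254842 0.0027674 ]
```

>>> play_rows([
  [[0.116,-0.354,0],-0.65,1],
  [[0.116,-0.354,0],-0.65,1],
  [[0.116,-0.354,-0.1],-0.65,1],
  [[0.116,-0.354,-0.25],-0.65,1],
  [[0.116,-0.354,-0.33],-0.65,1],
  [[0.116,-0.354,-0.34],-0.65,1],
  [[0.116,-0.354,-0.34],-0.65,0.3],
  [[0.116,-0.354,-0.34],-0.65,0.3],
  [[0.116,-0.354,-0.34],-0.65,0.3],
  [[0.116,-0.354,-0.15],-0.65,0.3],
  [[0.116,-0.354,0],-0.65,-0.1],
  [[0.116,-0.354,0],-0.65,-0.1],
])

```text
clock: 15.75
position: [632.4, -327.2, 309.1]
ee_rot: [0.999, -0.043, 0.018, 0.007]
contact_force: [-0.1, -0.1, 0.5]
gripper_width: 47.2
```

```bash
python3 -c "
from h import *
go(446.5,14.5,12,5)
print(arm.read_state()['ee_rot'])
p=arm.get_image('top');crop(p,200,110,270,200,2.9,'t5.png')
p=arm.get_image('side');crop(p,195,150,220,150,3.6,'s5.png')
"
```

```text
clock 15.75 tip [ 638.4 -329.7  136.2] jaw 85.0 w 47.2 F [-0.1 -0.1  0.5] j6 1.73
shift units [-0.64   1.147 -0.414] turn -2.668 or 3.33
[ 0.99889475 -0.04310487  0.01750708  0.00668921]
```

View pics/s5.png

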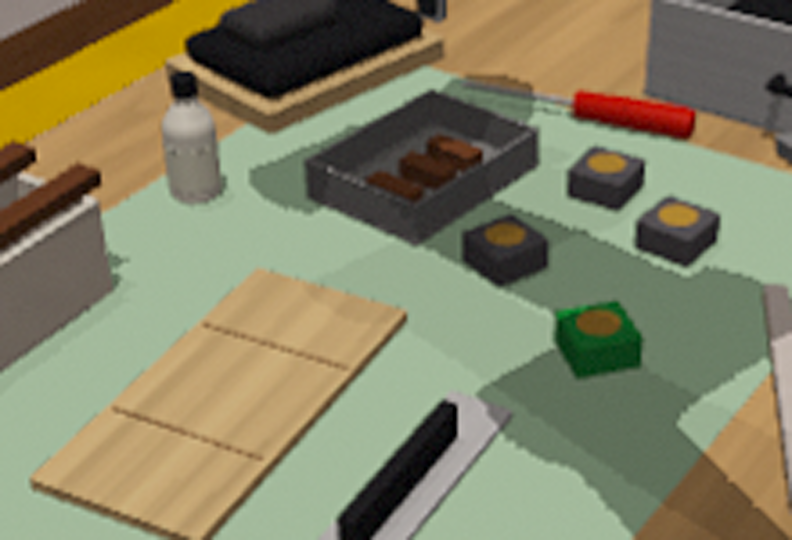

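View pics/t5.png

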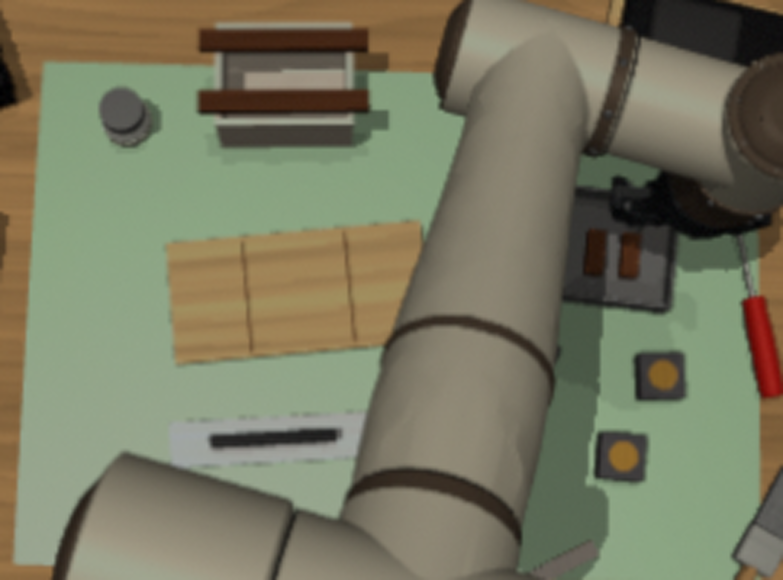

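>>> play_rows([
  [[-0.3,0.5,0],-0.8,0],
  [[-0.3,0.5,0],-0.8,0],
  [[-0.3,0.5,0],-0.8,0],
  [[-0.3,0.5,0],-0.8,0],
  [[-0.3,0.5,0],-0.8,0],
  [[-0.3,0.5,0],-0.8,0],
  [[-0.3,0.5,0],-0.8,0],
  [[-0.3,0.5,0],-0.8,0],
])

```text
clock: 16.85
position: [541.3, -177.1, 303.2]
ee_rot: [0.968, -0.251, 0.011, 0.007]
contact_force: [0.5, -0.0, 0.2]
gripper_width: 42.8
```

```bash
python3 -c "
from h import *
go(446.5,14.5,12,5)
print(arm.read_state()['ee_rot'],arm.read_state()['joints'])
"
```

```text
clock 16.85 tip [ 544.5 -180.6  130.2] jaw 60.9 w 42.8 F [ 0.5 -0.   0.2] j6 1.08
shift units [-0.327  0.65  -0.394] turn -1.865 or 4.14
[ 0.96794365 -0.25080215  0.01133735  0.0074057 ] [-0.02752948  0.38036718 -0.28638971  0.0252088  -0.88541312  1.07548553]
```

>>> play_rows([
  [[-0.32,0.64,-0.1],-0.93,-0.2],
  [[-0.32,0.64,-0.1],-0.93,-0.2],
  [[-0.32,0.64,-0.1],-0.93,-0.2],
  [[-0.32,0.64,-0.1],-0.93,-0.2],
  [[-0.32,0.64,-0.1],-0.93,-0.2],
  [[-0.32,0.64,-0.1],-0.93,-0.2],
  [[-0.32,0.64,-0.1],-0.93,-0.2],
  [[-0.32,0.64,-0.1],-0.93,-0.2],
  [[-0.32,0.64,-0.1],-0.93,-0.2],
])

```text
clock: 17.98
position: [445.6, 14.3, 273.1]
ee_rot: [0.879, -0.477, 0.009, 0.01]
contact_force: [-0.3, 0.3, -0.4]
gripper_width: 51.1
```

```bash
python3 -c "
from h import *
go(446.5,14.5,12,5)
print(arm.read_state()['ee_rot'],arm.read_state()['joints'])
"
```

```text
clock 17.98 tip [446.7   9.8 100.2] jaw 33.0 w 51.1 F [-0.3  0.3 -0.4] j6 0.14
shift units [-0.001  0.016 -0.294] turn -0.932 or 5.07
[ 0.87861974 -0.4773293   0.00924193  0.00993323] [ 0.40645708  0.23587136 -0.61352173  0.04039284 -0.72599216  0.13874267]
```

>>> play_rows([
  [[0,0.016,-0.1],-0.93,-0.2],
  [[0,0.016,-0.2],-0.93,-0.2],
  [[0,0.016,-0.27],-0.93,-0.2],
  [[0,0.016,-0.285],-0.93,-0.2],
  [[0,0.016,-0.285],-0.93,-0.2],
  [[0,0.016,-0.285],-0.93,-0.2],
  [[0,0.016,-0.285],-0.93,-0.2],
])

```text
clock: 18.85
position: [445.8, 19.2, 188.4]
ee_rot: [0.738, -0.675, 0.007, 0.011]
contact_force: [-0.2, -0.4, 0.2]
gripper_width: 51.3
```

```bash
python3 -c "
from h import *
go(446.5,14.5,12,5)
print(arm.read_state()['ee_rot'],arm.read_state()['joints'])
p=arm.get_image('side');crop(p,235,200,140,130,5,'s6.png')
"
```

```text
clock 18.85 tip [445.   14.7  15.4] jaw 5.1 w 51.3 F [-0.2 -0.4  0.2] j6 -0.37
shift units [ 0.005 -0.001 -0.011] turn -0.003 or 6.0
[ 0.73779567 -0.67489796  0.00694469  0.01104825] [ 0.41538194  0.39087627 -0.69723731  0.04527805 -0.4977469  -0.36634258]
```

View pics/s6.png

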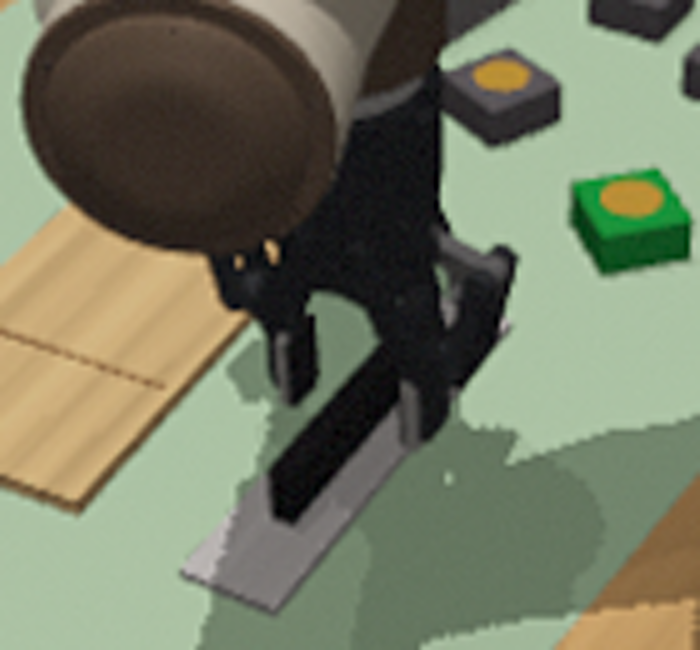

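>>> play_rows([
  [[0,0,0],0,1],
  [[0,0,0],0,1],
  [[0,0,0],0,1],
  [[0,0,0],0,1],
  [[0,0,0],0,1],
  [[0,0,0],0,1],
  [[0,0,0.1],0,1],
  [[0,0,0.1],0,1],
  [[0,0,0.1],0,1],
  [[0,0,0.1],0,1],
])

```text
clock: 20.15
position: [445.2, 19.0, 217.3]
ee_rot: [0.738, -0.675, 0.006, 0.012]
contact_force: [0.3, 0.9, -0.9]
gripper_width: 10.6
```

```bash
python3 -c "
from h import *
a=np.radians(7.1); d=-86
go(591.7+d*np.cos(a),-5+d*np.sin(a),15,7.1)
print(arm.read_state()['ee_rot'])
p=arm.get_image('side');crop(p,235,200,140,130,5,'s7.png')
"
```

```text
clock 20.15 tip [444.   14.4  44.4] jaw 5.1 w 10.6 F [ 0.3  0.9 -0.9] j6 -0.36
shift units [ 0.208 -0.1   -0.098] turn 0.067 or -5.93
[ 0.7376919  -0.6749977   0.00634571  0.0121857 ]
```

View pics/s7.png

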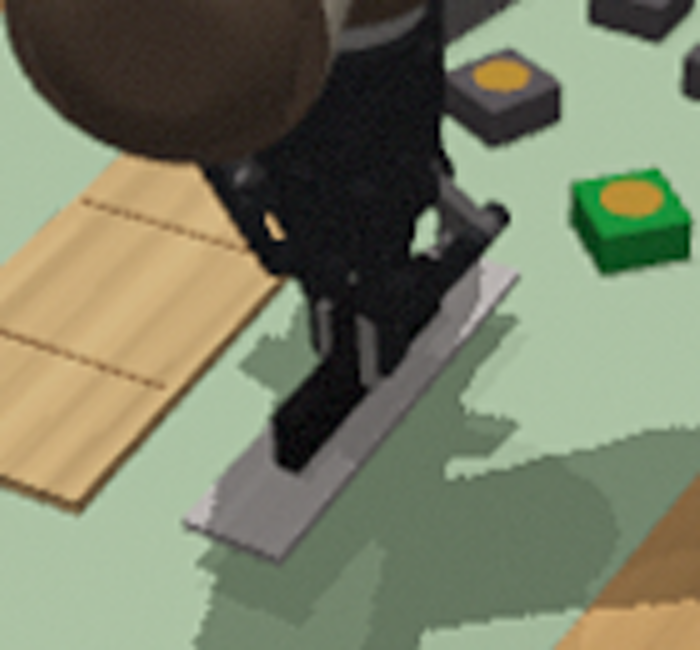

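>>> play_rows([
  [[0.1,-0.05,0.0],0.07,1],
  [[0.2,-0.1,0.0],0.07,1],
  [[0.2,-0.1,0],0.07,1],
  [[0.2,-0.1,-0.05],0.07,1],
  [[0.2,-0.1,-0.09],0.07,1],
  [[0.2,-0.1,-0.09],0.07,1],
  [[0.2,-0.1,-0.09],0.07,1],
])

```text
clock: 21.08
position: [505.1, -10.8, 190.3]
ee_rot: [0.75, -0.661, 0.007, 0.012]
contact_force: [0.7, -0.2, -1.1]
gripper_width: 10.6
```

```bash
python3 -c "
from h import *
a=np.radians(7.1); d=-82
go(591.7+d*np.cos(a),-5+d*np.sin(a),15,7.1)
print(arm.read_state()['ee_rot'])
p=arm.get_image('side');crop(p,205,200,140,120,5.5,'s8.png')
p=arm.get_image('top');crop(p,240,170,130,110,6,'t8.png')
"
```

```text
clock 21.07 tip [504.  -15.5  17.3] jaw 7.2 w 10.6 F [ 0.7 -0.2 -1.1] j6 -0.22
shift units [ 0.021  0.001 -0.008] turn -0.003 or 6.0
[ 0.75006408 -0.66122131  0.00650069  0.01216558]
```

View pics/s8.png

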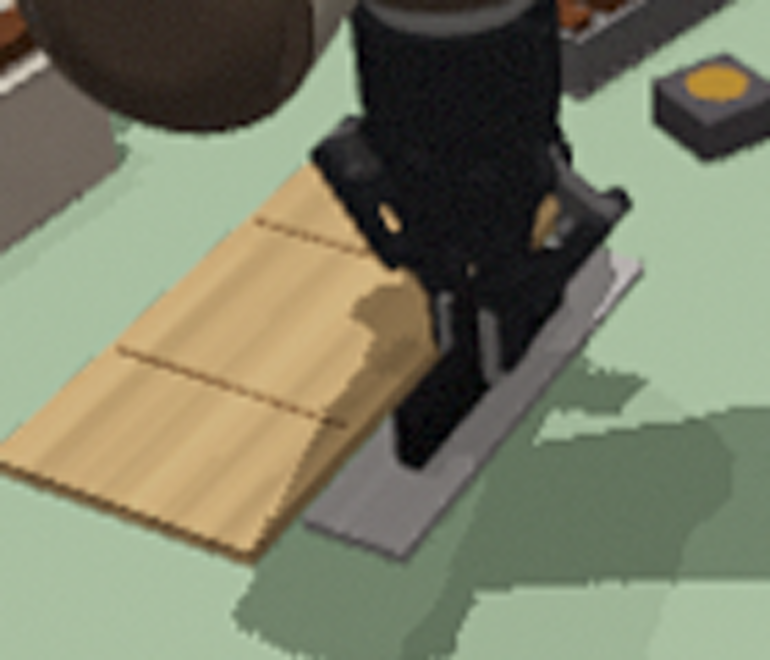

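View pics/t8.png

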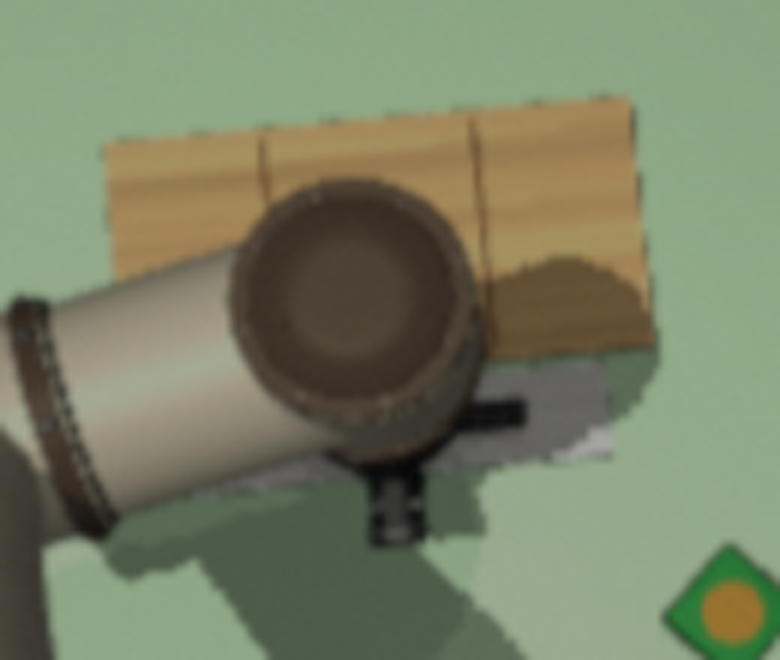

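>>> play_rows([
  [[0,0,-0.008],0,1],
  [[0,0,-0.008],0,1],
  [[0,0,-0.008],0,1],
  [[0.01,0.001,-0.008],0,1],
  [[0.01,0.001,-0.008],0,1],
  [[0.01,0.001,-0.008],0,1],
])

```text
clock: 21.92
position: [507.0, -10.7, 188.5]
ee_rot: [0.75, -0.661, 0.005, 0.014]
contact_force: [-5.2, 2.3, 10.3]
gripper_width: 10.8
```

>>> play_rows([
  [[0.007,0.001,0],0,1],
  [[0.007,0.001,0],0,1],
  [[0.007,0.001,0],0,1],
  [[0.007,0.001,0],0,1],
])

```text
clock: 22.42
position: [508.4, -10.6, 188.5]
ee_rot: [0.75, -0.662, 0.005, 0.015]
contact_force: [-4.0, 1.5, 6.3]
gripper_width: 10.8
```

>>> play_rows([
  [[0.007,0.001,0.001],0,1],
  [[0.007,0.001,0.001],0,1],
  [[0.007,0.001,0.001],0,1],
  [[0.007,0.001,0.001],0,1],
])

```text
clock: 22.92
position: [510.5, -10.3, 188.6]
ee_rot: [0.75, -0.662, 0.005, 0.015]
contact_force: [0.2, -0.1, -1.4]
gripper_width: 10.1
```

```bash
python3 -c "
from h import *
p=arm.get_image('side');crop(p,205,200,140,120,5.5,'s9.png')
"
```

```text
(no output)
```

View pics/s9.png

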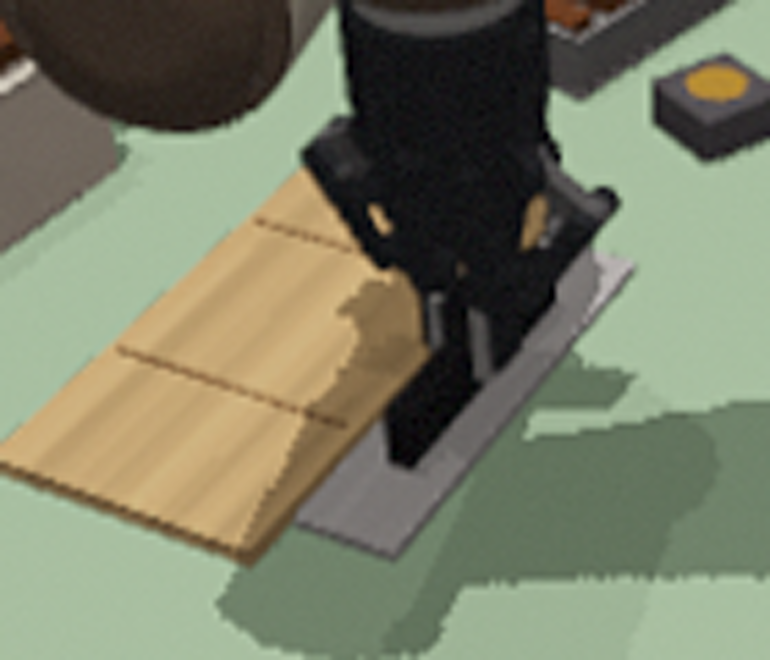

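>>> play_rows([
  [[0.007,0.001,0],0,1],
  [[0.007,0.001,0],0,1],
  [[0.007,0.001,0],0,1],
  [[0.007,0.001,0],0,1],
])

```text
clock: 23.48
position: [512.3, -10.1, 188.5]
ee_rot: [0.75, -0.662, 0.004, 0.015]
contact_force: [-1.8, -0.4, 0.5]
gripper_width: 10.7
```

>>> play_rows([
  [[0.007,0.001,0],0,1],
  [[0.007,0.001,0],0,1],
  [[0.007,0.001,0],0,1],
  [[0.007,0.001,0],0,1],
])

```text
clock: 23.98
position: [513.1, -10.0, 188.6]
ee_rot: [0.749, -0.662, 0.003, 0.017]
contact_force: [-5.7, 1.4, 4.3]
gripper_width: 10.5
```

>>> play_rows([
  [[0.008,0.001,0],0,1],
  [[0.008,0.001,0],0,1],
  [[0.008,0.001,0],0,1],
  [[0.008,0.001,0],0,1],
])

```text
clock: 24.48
position: [514.0, -9.9, 188.7]
ee_rot: [0.749, -0.662, 0.002, 0.019]
contact_force: [-7.8, 2.1, 5.8]
gripper_width: 10.4
```

```bash
python3 -c "
from h import *
go(0,0,0,7.1)
p=arm.get_image('side');crop(p,205,200,140,120,5.5,'s10.png')
"
```

```text
clock 24.48 tip [510.2 -15.   15.8] jaw 7.0 w 10.4 F [-7.8  2.1  5.8] j6 -0.21
shift units [-1.701  0.05  -0.053] turn 0.002 or -6.0
```

View pics/s10.png

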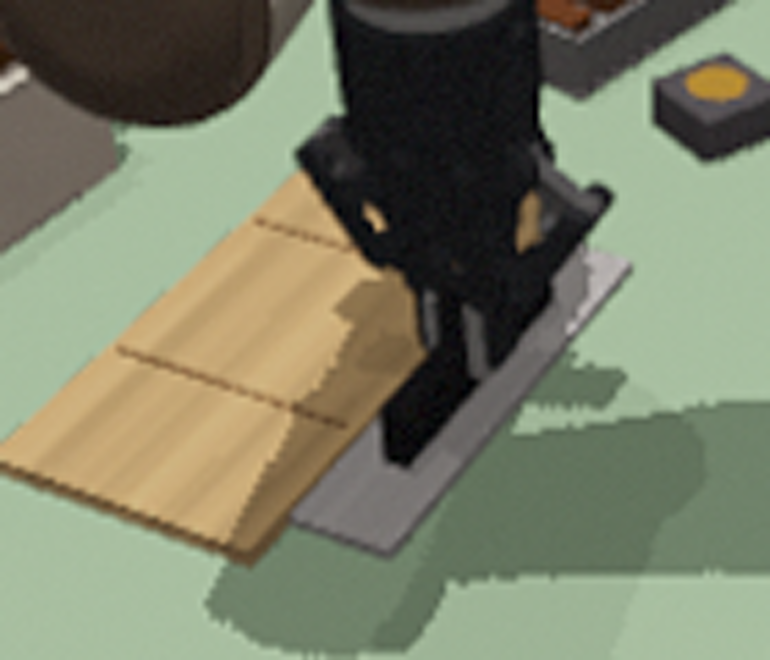

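>>> play_rows([
  [[0,0,0],0,0.4],
  [[0,0,0],0,0.4],
  [[0,0,0],0,0.4],
  [[0,0,0.1],0,0.4],
  [[0,0,0.25],0,0],
  [[0,-0.3,0.4],0,0],
  [[0,-0.6,0.4],0,-0.3],
  [[0,-0.7,0.4],0,-0.3],
  [[0,-0.7,0.4],0,-0.3],
  [[0,-0.7,0.4],0,-0.3],
  [[0,-0.7,0.4],0,-0.3],
])

```text
clock: 25.9
position: [513.9, -219.6, 308.4]
ee_rot: [0.749, -0.662, 0.001, 0.019]
contact_force: [0.5, 0.1, 0.8]
gripper_width: 55.5
```

```bash
cat > chk.py <<'E'
from h import *
def roi(m,x0,y0,x1,y1):
    o=np.zeros_like(m); o[y0:y1,x0:x1]=m[y0:y1,x0:x1]; return o
for n in ('top','side'):
    p=arm.get_image(n); H=hsv(p);h,s,v=[H[:,:,i].astype(int) for i in range(3)]
    green=(h>38)&(h<85)&(s>40)
    if n=='top': b=(250,180,365,262)
    else: b=(190,222,330,312)
    print(n)
    print('panel',[(r['c'],r['size'],r['ang']) for r in rect(p,roi((h<30)&(s>70)&~green,*b),10,500)])
    print('se',[(r['c'],r['size'],r['ang']) for r in rect(p,roi((s<26),*b),6,200)])
    print('rib',[(r['c'],r['size'],r['ang']) for r in rect(p,roi((v<60)&(s<80),*b),34 if n=='top' else 26,50)])
    orange=(h>8)&(h<25)&(s>140)&(v>90)
    rr=(350,215,450,380) if n=='top' else (320,180,400,260)
    print('discs',[r['cen'] for r in rect(p,roi(orange,*rr),26,8)])
    if n=='top': crop(p,200,110,270,200,2.9,'t_c%d.png'%p['shot']); print('t_c%d'%p['shot'])
    else: crop(p,195,150,220,150,3.6,'s_c%d.png'%p['shot']); print('s_c%d'%p['shot'])
E
python3 chk.py; python3 -c "
from h import *
go(529.3,-230.2,8,-22)"
```

```text
top
panel [((591.9, 63.8), (138.1, 114.8), 9.2)]
se [((502.6, 43.9), (78.1, 43.7), 97.5)]
rib []
discs [[169.4, -298.8], [439.9, -320.4], [519.0, -358.0], [524.0, -223.7]]
t_c18
side
panel [((586.8, 0.1), (254.4, 124.5), 96.9)]
se [((508.5, -13.0), (203.4, 46.6), 97.2)]
rib [((505.0, -10.1), (139.9, 25.3), 97.0)]
discs [[421.2, -170.5], [528.6, -228.5], [438.9, -316.6], [517.5, -354.8], [620.6, -313.5]]
s_c19
clock 26.0 tip [ 510.2 -224.1  135.7] jaw 7.1 w 55.9 F [-0.4 -0.6 -0.4] j6 0.21
shift units [ 0.064 -0.02  -0.426] turn -0.971 or 5.03
```

View pics/s_c19.png

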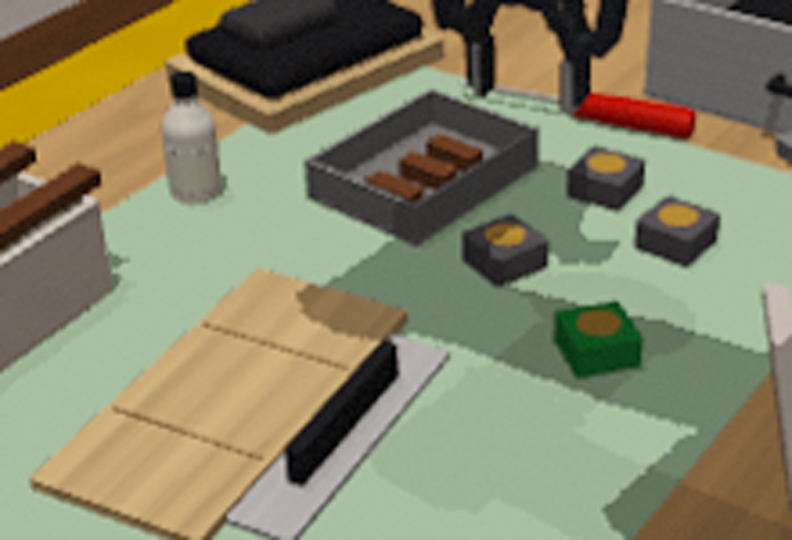

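View pics/t_c18.png

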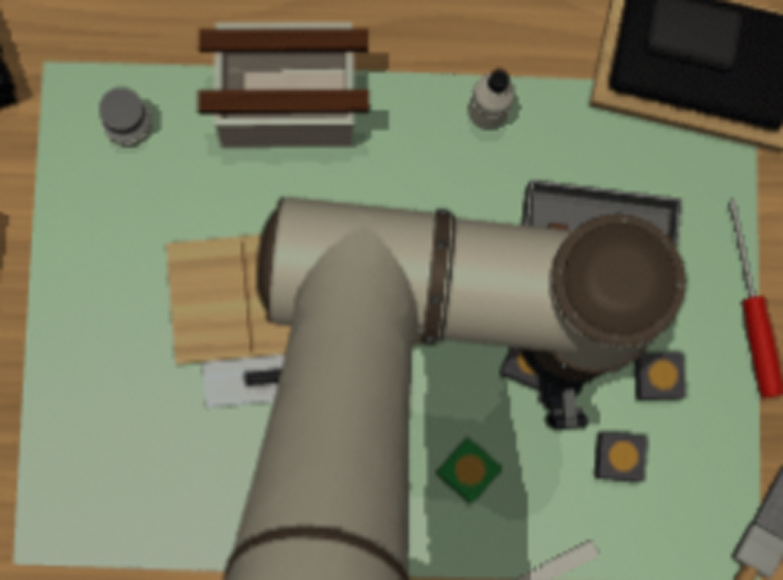

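>>> play_rows([
  [[0.064,-0.02,-0.05],-0.97,-0.45],
  [[0.064,-0.02,-0.05],-0.97,-0.45],
  [[0.064,-0.02,-0.05],-0.97,-0.45],
  [[0.064,-0.02,-0.2],-0.97,-0.45],
  [[0.064,-0.02,-0.32],-0.97,-0.45],
  [[0.064,-0.02,-0.32],-0.97,-0.45],
  [[0.064,-0.02,-0.32],-0.97,-0.45],
  [[0.064,-0.02,-0.32],-0.97,-0.45],
])

```text
clock: 27.0
position: [534.1, -224.7, 214.4]
ee_rot: [-0.56, 0.828, 0.002, -0.017]
contact_force: [0.0, -0.3, -0.0]
gripper_width: 61.8
```

```bash
python3 -c "
from h import *
go(529.3,-230.2,8,-22);print(arm.read_state()['ee_rot'])
p=arm.get_image('side');crop(p,290,150,120,100,6,'s11.png')"
```

```text
clock 27.0 tip [ 528.8 -227.5   41.5] jaw 158.1 w 61.8 F [ 0.  -0.3 -0. ] j6 -0.29
shift units [ 0.002 -0.009 -0.112] turn -0.002 or 6.0
[-0.55976627  0.82847189  0.00189859 -0.0171014 ]
```

View pics/s11.png

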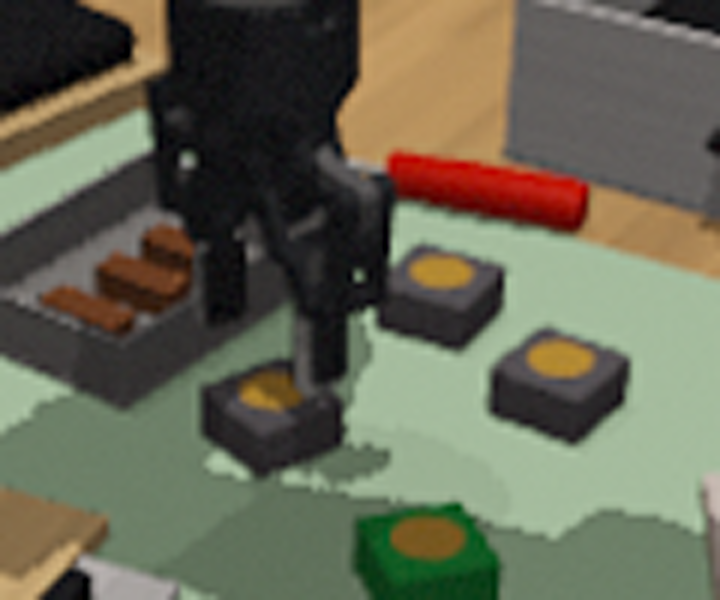

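>>> play_rows([
  [[0.001,-0.009,-0.05],0,-0.45],
  [[0.001,-0.009,-0.1],0,-0.45],
  [[0.001,-0.009,-0.105],0,-0.45],
  [[0.001,-0.009,-0.105],0,-0.45],
  [[0.001,-0.009,-0.105],0,1],
  [[0.001,-0.009,-0.105],0,1],
  [[0.001,-0.009,-0.105],0,1],
  [[0.001,-0.009,-0.105],0,1],
  [[0.001,-0.009,-0.105],0,1],
])

```text
clock: 28.18
position: [534.6, -227.5, 183.4]
ee_rot: [-0.56, 0.828, 0.001, -0.017]
contact_force: [0.3, 0.1, 5.1]
gripper_width: 44.7
```

>>> play_rows([
  [[0,0,0.1],0,1],
  [[0,0,0.2],0,1],
  [[0,0,0.2],0,1],
  [[0,0,0.2],0,1],
  [[0,0,0.2],0,1],
])

```text
clock: 28.8
position: [533.8, -227.4, 241.3]
ee_rot: [-0.56, 0.829, 0.003, -0.018]
contact_force: [-0.0, 0.7, -4.0]
gripper_width: 44.3
```

```bash
cat >> h.py <<'E'
def slot(d,xo=0):
    a=np.radians(7.1); return 591.5+xo*np.cos(a)-d*np.sin(a), -4.5+xo*np.sin(a)+d*np.cos(a)
E
python3 -c "
from h import *
x,y=slot(-75);print(x,y)
go(x,y,22,7.1)
p=arm.get_image('side');crop(p,290,150,120,100,6,'s12.png')"
```

```text
600.770110755537 -78.92489534141166
clock 28.8 tip [ 528.  -230.    68.4] jaw 158.0 w 44.3 F [-0.   0.7 -4. ] j6 -0.28
shift units [ 0.243  0.504 -0.155] turn 0.968 or -5.03
```

View pics/s12.png

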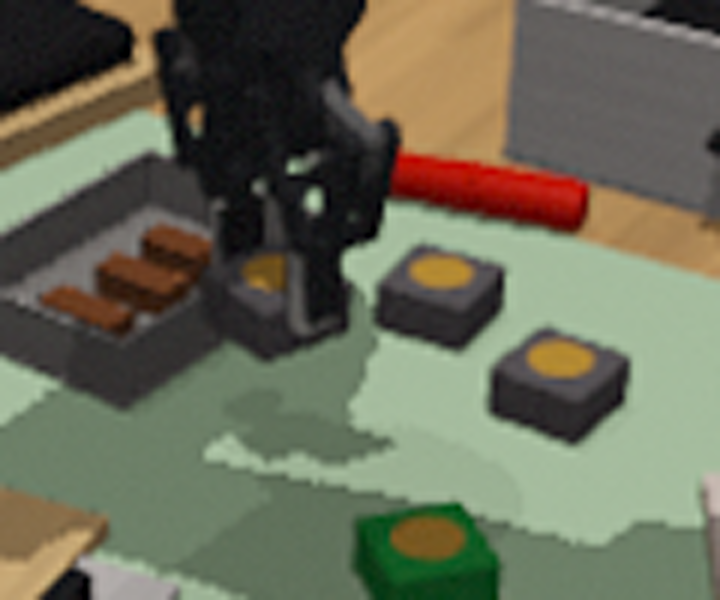

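>>> play_rows([
  [[0.243,0.504,0.02],0.97,1],
  [[0.243,0.504,0.02],0.97,1],
  [[0.243,0.504,0.02],0.97,1],
  [[0.243,0.504,0.02],0.97,1],
  [[0.243,0.504,-0.08],0.97,1],
  [[0.243,0.504,-0.13],0.97,1],
  [[0.243,0.504,-0.13],0.97,1],
  [[0.243,0.504,-0.13],0.97,1],
])

```text
clock: 29.85
position: [607.3, -76.7, 203.3]
ee_rot: [0.75, -0.662, 0.002, 0.018]
contact_force: [0.3, 0.8, -2.8]
gripper_width: 44.5
```

```bash
python3 -c "
from h import *
x,y=slot(-75);print(x,y)
go(x,y,21,7.1)"
```

```text
600.770110755537 -78.92489534141166
clock 29.85 tip [603.9 -81.8  30.4] jaw 7.1 w 44.5 F [ 0.3  0.8 -2.8] j6 -0.05
shift units [-0.01   0.01  -0.031] turn -0.001 or 6.0
```

>>> play_rows([
  [[-0.01,0.01,-0.03],0,1],
  [[-0.01,0.01,-0.03],0,1],
  [[-0.01,0.01,-0.03],0,1],
  [[-0.01,0.01,-0.03],0,-0.4],
  [[-0.01,0.01,-0.03],0,-0.4],
  [[-0.01,0.01,-0.03],0,-0.4],
  [[-0.01,0.01,0.1],0,-0.4],
  [[-0.01,0.01,0.2],0,-0.4],
  [[-0.05,-0.3,0.25],0,-0.4],
  [[-0.1,-0.6,0.25],-0.1,-0.4],
  [[-0.1,-0.6,0.25],-0.1,-0.4],
  [[-0.1,-0.6,0.25],-0.1,-0.4],
])

```text
clock: 31.35
position: [576.1, -260.6, 278.6]
ee_rot: [0.73, -0.683, 0.002, 0.018]
contact_force: [-0.7, -0.3, 0.3]
gripper_width: 59.5
```

```bash
python3 chk.py; python3 -c "
from h import *
go(518.5,-356.3,10,5)"; ls -t pics|head -2
```

```text
top
panel [((588.8, 25.9), (186.0, 120.9), 97.7)]
se [((504.7, 27.3), (112.0, 43.8), 97.3)]
rib [((505.9, 8.7), (61.0, 11.0), 98.1)]
discs [[169.4, -298.8], [422.1, -177.8], [440.2, -320.2], [519.0, -358.0]]
t_c22
side
panel [((586.8, -0.5), (255.7, 124.6), 96.8)]
se [((508.4, -12.3), (202.1, 46.6), 97.2), ((615.6, -92.1), (71.9, 55.1), 123.3)]
rib [((504.9, -9.7), (140.7, 25.3), 97.0), ((583.0, -63.6), (62.1, 51.2), 54.7)]
discs [[421.2, -170.2], [438.8, -317.1], [517.6, -354.5]]
s_c23
clock 31.45 tip [ 573.3 -262.3  105.4] jaw 4.0 w 59.8 F [ 0.7 -0.2  1. ] j6 0.2
shift units [-0.183 -0.313 -0.318] turn 0.032 or -5.97
s_c23.png
t_c22.png
```

View pics/s_c23.png

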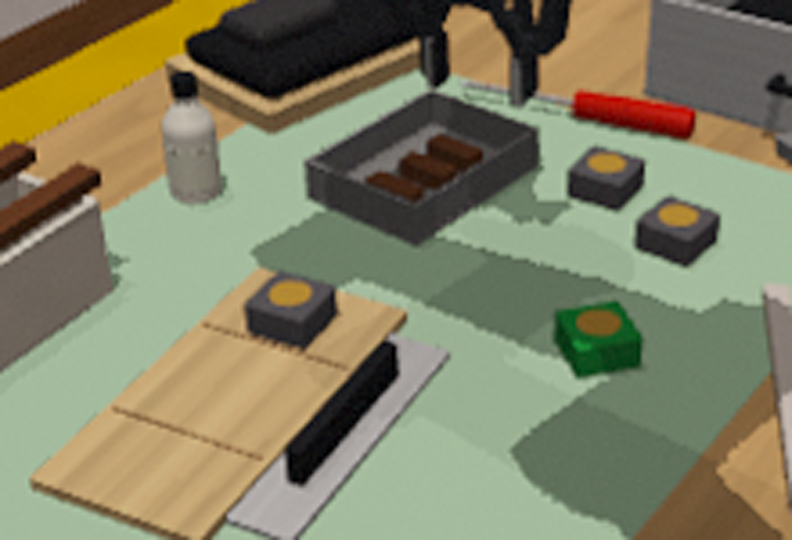

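>>> play_rows([
  [[-0.183,-0.313,-0.1],0.03,-0.45],
  [[-0.183,-0.313,-0.1],0.03,-0.45],
  [[-0.183,-0.313,-0.15],0.03,-0.45],
  [[-0.183,-0.313,-0.22],0.03,-0.45],
  [[-0.183,-0.313,-0.22],0.03,-0.45],
  [[-0.183,-0.313,-0.22],0.03,-0.45],
  [[-0.183,-0.313,-0.22],0.03,-0.45],
])

```text
clock: 32.33
position: [522.8, -350.8, 213.4]
ee_rot: [0.737, -0.675, 0.003, 0.017]
contact_force: [0.0, -1.4, 0.7]
gripper_width: 62.1
```

```bash
python3 -c "
from h import *
go(518.5,-356.3,10,5)
p=arm.get_image('side');crop(p,310,130,120,100,6,'s13.png')"
```

```text
clock 32.33 tip [ 519.6 -355.9   40.5] jaw 5.0 w 62.1 F [ 0.  -1.4  0.7] j6 0.38
shift units [-0.004 -0.001 -0.102] turn -0.0 or 6.0
```

View pics/s13.png

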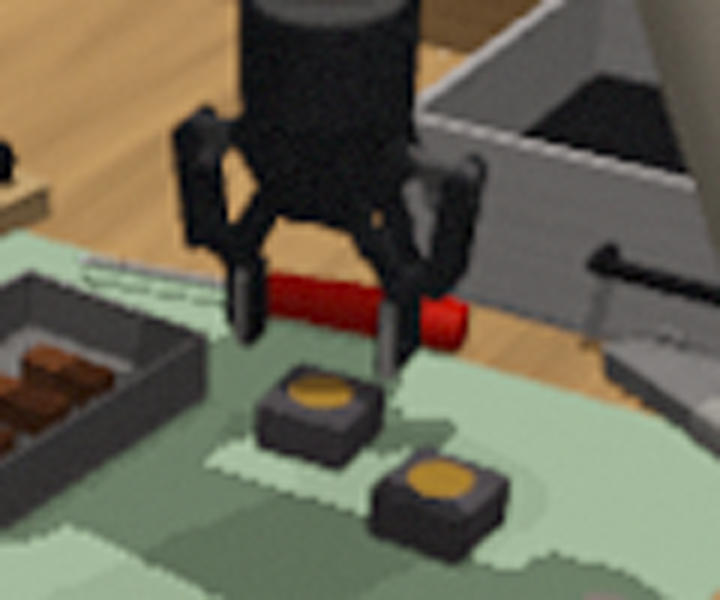

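>>> play_rows([
  [[-0.003,0,-0.05],0,-0.45],
  [[-0.003,0,-0.095],0,-0.45],
  [[-0.003,0,-0.1],0,-0.45],
  [[-0.003,0,-0.1],0,-0.45],
  [[-0.003,0,-0.1],0,1],
  [[-0.003,0,-0.1],0,1],
  [[-0.003,0,-0.1],0,1],
  [[-0.003,0,-0.1],0,1],
  [[0,0,0.05],0,1],
  [[0,0,0.15],0,1],
  [[0,0,0.15],0,1],
  [[0,0,0.15],0,1],
])

```text
clock: 33.88
position: [521.6, -350.5, 255.8]
ee_rot: [0.737, -0.676, 0.001, 0.018]
contact_force: [0.6, -0.7, -3.6]
gripper_width: 44.6
```

```bash
python3 -c "
from h import *
x,y=slot(0);print(x,y)
go(x,y,24,7.1)"
```

```text
591.5 -4.5
clock 33.88 tip [ 517.6 -355.2   83. ] jaw 4.9 w 44.6 F [ 0.6 -0.7 -3.6] j6 0.39
shift units [ 0.246  1.169 -0.197] turn 0.072 or -5.93
```

>>> play_rows([
  [[0.2,0.8,0.03],0.07,1],
  [[0.2,0.8,0.03],0.07,1],
  [[0.2,0.8,0.03],0.07,1],
  [[0.2,0.8,0.03],0.07,1],
  [[0.2,0.8,0.03],0.07,1],
  [[0.2,0.8,0.03],0.07,1],
  [[0.2,0.8,0.03],0.07,1],
])

```text
clock: 34.75
position: [581.0, -111.7, 263.7]
ee_rot: [0.748, -0.663, 0.0, 0.019]
contact_force: [0.3, 0.3, -3.2]
gripper_width: 44.7
```

>>> play_rows([
  [[0.045,0.37,0],0,1],
  [[0.045,0.37,0],0,1],
  [[0.045,0.37,-0.1],0,1],
  [[0.045,0.37,-0.2],0,1],
  [[0.045,0.37,-0.2],0,1],
  [[0.045,0.37,-0.2],0,1],
  [[0.045,0.37,-0.2],0,1],
])

```text
clock: 35.62
position: [595.1, -1.1, 205.2]
ee_rot: [0.748, -0.663, 0.001, 0.017]
contact_force: [0.1, 0.0, -3.1]
gripper_width: 44.5
```

```bash
python3 -c "
from h import *
x,y=slot(0);print(x,y)
go(x,y,20.5,7.1)"
```

```text
591.5 -4.5
clock 35.62 tip [591.3  -5.8  32.3] jaw 6.9 w 44.5 F [ 0.1  0.  -3.1] j6 -0.18
shift units [ 0.001  0.004 -0.039] turn 0.007 or -5.99
```

>>> play_rows([
  [[0,0,-0.038],0,1],
  [[0,0,-0.038],0,1],
  [[0,0,-0.038],0,1],
  [[0,0,-0.038],0,-0.4],
  [[0,0,-0.038],0,-0.4],
  [[0,0,-0.038],0,-0.4],
  [[0,0,0.1],0,-0.4],
  [[0,0,0.2],0,-0.4],
  [[-0.2,-0.4,0.25],0,-0.45],
  [[-0.4,-0.8,0.25],-0.2,-0.45],
  [[-0.4,-0.8,0.25],-0.2,-0.45],
  [[-0.4,-0.8,0.25],-0.2,-0.45],
])

```text
clock: 37.12
position: [482.4, -225.7, 279.9]
ee_rot: [0.713, -0.701, 0.0, 0.017]
contact_force: [0.8, -1.0, 0.3]
gripper_width: 62.1
```

```bash
python3 chk.py; python3 -c "
from h import *
go(439.5,-318.5,10,0)"; ls -t pics|head -2
```

```text
top
panel [((592.2, -6.1), (249.5, 118.8), 97.2)]
se [((503.6, 37.8), (90.4, 43.7), 97.8)]
rib [((506.8, 15.9), (46.8, 14.2), 97.0)]
discs [[169.4, -298.8], [439.9, -320.4]]
t_c25
side
panel [((587.3, 0.2), (254.4, 124.7), 97.1)]
se [((508.1, -12.3), (201.9, 46.0), 97.2), ((612.5, -59.5), (143.5, 59.5), 98.3)]
rib [((575.8, 8.4), (57.7, 48.8), 48.6), ((504.9, -9.7), (140.7, 25.3), 97.0), ((583.0, -63.6), (62.1, 51.2), 54.7)]
discs [[421.2, -170.2], [438.9, -316.6], [620.6, -313.5]]
s_c26
clock 37.23 tip [ 476.  -232.3  106.8] jaw 0.5 w 61.5 F [ 0.5  0.7 -0.7] j6 0.11
shift units [-0.122 -0.287 -0.323] turn -0.016 or 5.98
s_c26.png
t_c25.png
```

View pics/s_c26.png

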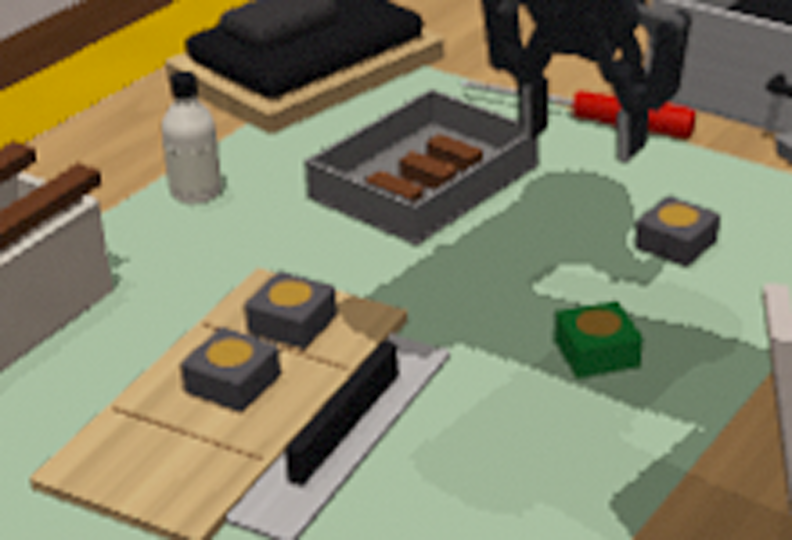

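>>> play_rows([
  [[-0.122,-0.287,-0.1],-0.02,-0.45],
  [[-0.122,-0.287,-0.1],-0.02,-0.45],
  [[-0.122,-0.287,-0.15],-0.02,-0.45],
  [[-0.122,-0.287,-0.22],-0.02,-0.45],
  [[-0.122,-0.287,-0.22],-0.02,-0.45],
  [[-0.122,-0.287,-0.22],-0.02,-0.45],
  [[-0.122,-0.287,-0.22],-0.02,-0.45],
])

```text
clock: 38.1
position: [444.5, -313.8, 214.6]
ee_rot: [-0.707, 0.707, -0.0, -0.017]
contact_force: [0.3, 0.3, -0.1]
gripper_width: 62.0
```

```bash
python3 -c "
from h import *
go(439.5,-318.5,10,0)
p=arm.get_image('side');crop(p,310,130,120,100,6,'s14.png')"
```

```text
clock 38.1 tip [ 440.3 -318.1   41.7] jaw 179.9 w 62.0 F [ 0.3  0.3 -0.1] j6 0.27
shift units [-0.003 -0.001 -0.106] turn 0.002 or -6.0
```

View pics/s14.png

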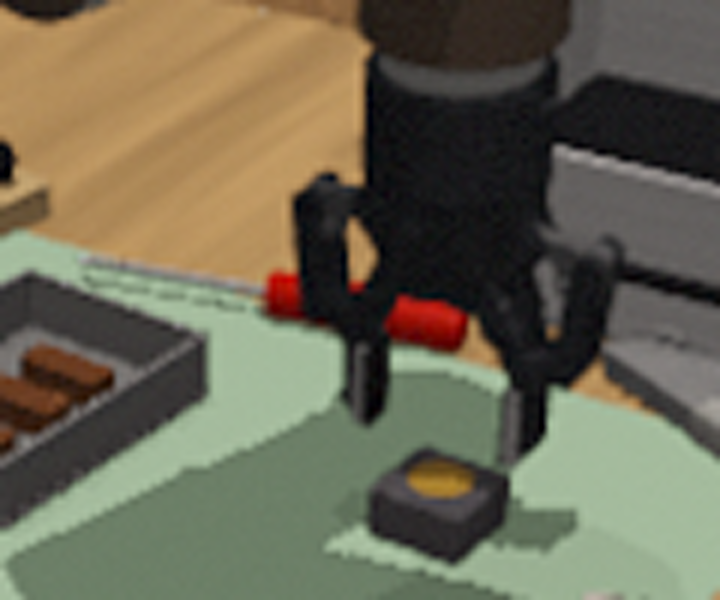

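>>> play_rows([
  [[-0.003,0,-0.05],0,-0.45],
  [[-0.003,0,-0.1],0,-0.45],
  [[-0.003,0,-0.105],0,-0.45],
  [[-0.003,0,-0.105],0,-0.45],
  [[-0.003,0,-0.105],0,1],
  [[-0.003,0,-0.105],0,1],
  [[-0.003,0,-0.105],0,1],
  [[-0.003,0,-0.105],0,1],
  [[0,0,0.05],0,1],
  [[0,0,0.2],0,1],
  [[0,0,0.2],0,1],
  [[0,0,0.2],0,1],
])

```text
clock: 39.65
position: [443.4, -313.4, 273.0]
ee_rot: [-0.706, 0.708, 0.001, -0.018]
contact_force: [-0.6, 0.5, -3.7]
gripper_width: 44.3
```

>>> play_rows([
  [[0.25,0.8,0],0.2,1],
  [[0.25,0.8,0],0.2,1],
  [[0.25,0.8,0],0.2,1],
  [[0.25,0.8,0],0.2,1],
  [[0.25,0.8,0],0.2,1],
  [[0.25,0.8,0],0.2,1],
  [[0.25,0.8,0],0.2,1],
])

```text
clock: 40.52
position: [517.7, -74.5, 271.9]
ee_rot: [0.742, -0.67, -0.001, 0.019]
contact_force: [0.6, -1.0, -3.0]
gripper_width: 45.1
```

```bash
python3 -c "
from h import *
x,y=slot(75);print(x,y)
go(x,y,20.5,7.1)"
```

```text
582.229889244463 69.92489534141166
clock 40.52 tip [513.  -79.   99.1] jaw 5.8 w 45.1 F [ 0.6 -1.  -3. ] j6 -0.09
shift units [ 0.231  0.496 -0.262] turn 0.044 or -5.96
```

>>> play_rows([
  [[0.231,0.496,0],0.045,1],
  [[0.231,0.496,0],0.045,1],
  [[0.231,0.496,0],0.045,1],
  [[0.231,0.496,0],0.045,1],
  [[0.231,0.496,-0.12],0.045,1],
  [[0.231,0.496,-0.225],0.045,1],
  [[0.231,0.496,-0.225],0.045,1],
  [[0.231,0.496,-0.225],0.045,1],
  [[0.231,0.496,-0.225],0.045,1],
])

```text
clock: 41.65
position: [587.5, 74.0, 206.1]
ee_rot: [0.749, -0.662, -0.0, 0.017]
contact_force: [-0.2, 0.1, -4.0]
gripper_width: 44.8
```

```bash
python3 -c "
from h import *
x,y=slot(75);print(x,y)
go(x,y,20.5,7.1)"
```

```text
582.229889244463 69.92489534141166
clock 41.65 tip [583.5  69.6  33.3] jaw 7.1 w 44.8 F [-0.2  0.1 -4. ] j6 -0.29
shift units [-0.004  0.001 -0.043] turn 0.0 or -6.0
```

>>> play_rows([
  [[-0.003,0,-0.042],0,1],
  [[-0.003,0,-0.042],0,1],
  [[-0.003,0,-0.042],0,1],
  [[-0.003,0,-0.042],0,-0.4],
  [[-0.003,0,-0.042],0,-0.4],
  [[-0.003,0,-0.042],0,-0.4],
  [[-0.003,0,0.1],0,-0.4],
  [[-0.003,0,0.3],0,-0.4],
  [[-0.2,0.4,0.45],0,0.4],
  [[-0.4,0.7,0.45],0,0.4],
  [[-0.4,0.7,0.45],0,0.4],
  [[-0.4,0.7,0.45],0,0.4],
])

```text
clock: 43.15
position: [466.2, 285.4, 341.8]
ee_rot: [0.75, -0.662, -0.0, 0.017]
contact_force: [0.9, -0.1, -0.2]
gripper_width: 25.7
```

```bash
python3 chk.py; python3 -c "
from h import *
go(450,350,0,0)
p=arm.get_image('side');crop(p,60,300,200,180,4,'s15.png')
p=arm.get_image('top');crop(p,130,160,80,140,4.2,'t15.png')"; ls -t pics|head -4
```

```text
top
panel [((591.8, -6.1), (249.5, 119.7), 97.2)]
se [((510.3, -16.6), (200.0, 43.8), 97.3)]
rib [((509.3, -18.5), (115.8, 10.7), 97.2)]
discs [[169.4, -298.8], [422.9, -173.7]]
t_c28
side
panel [((587.3, 1.1), (252.8, 124.4), 97.3)]
se [((598.7, 55.2), (62.7, 62.6), 91.8), ((508.5, -12.5), (202.5, 46.6), 97.2), ((662.2, 99.6), (228.0, 57.4), 137.5), ((612.5, -59.8), (144.4, 59.1), 98.7)]
rib [((566.8, 82.8), (57.9, 45.6), 50.2), ((575.8, 8.4), (57.7, 48.8), 48.6), ((504.9, -9.7), (140.7, 25.3), 97.0), ((582.7, -64.0), (61.1, 51.2), 54.7), ((676.9, 79.6), (310.7, 59.9), 137.5)]
discs [[421.2, -170.2], [620.6, -313.5]]
s_c29
clock 43.25 tip [461.8 284.  169.7] jaw 7.5 w 26.1 F [ 0.6 -0.2 -0.5] j6 -0.72
shift units [-0.039  0.22  -0.566] turn -0.249 or 5.75
t15.png
s15.png
s_c29.png
t_c28.png
```

View pics.

View pics/t_c28.png

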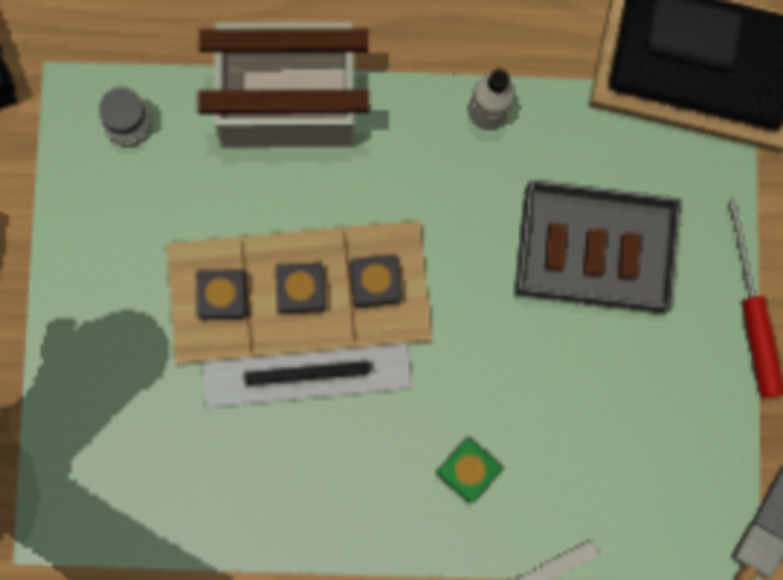

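View pics/t15.png

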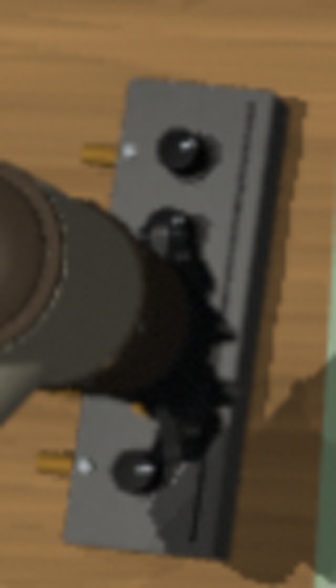

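View pics/s15.png

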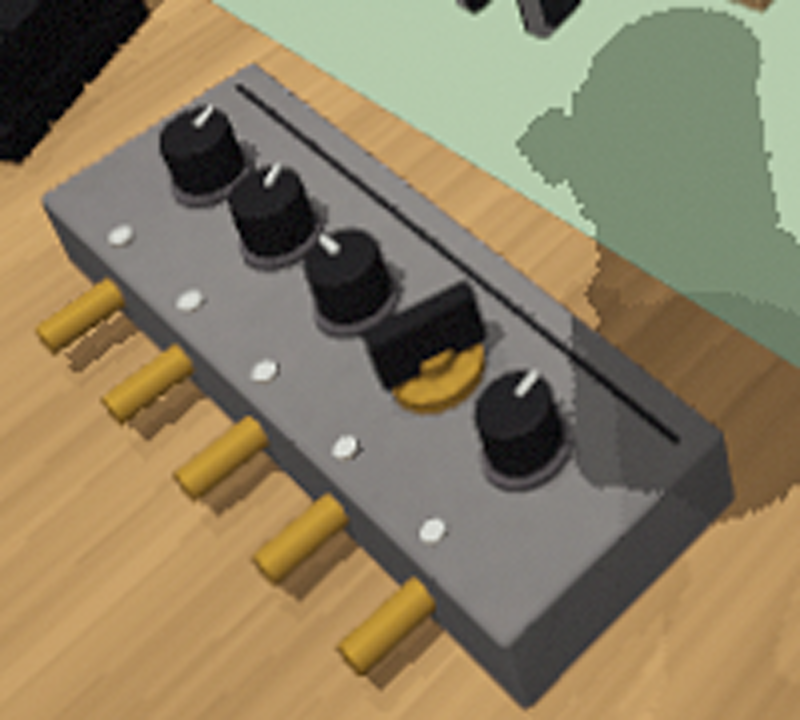

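```bash
cat > vf.py <<'E'
from h import *
from scipy.optimize import minimize
import sys
cams={}
for n,f in (('top','pics/top0.png'),('side','pics/side0.png')):
    p=dict(arm.get_image(n)); p['pixels']=cv2.imread(f)[:,:,::-1].copy(); cams[n]=p
a=np.linspace(0,2*np.pi,40,endpoint=False)
def hull(m,p,X,S=8):
    c=cv2.convexHull((proj(p,X)*S+S/2).astype(np.float32)).astype(np.int32)
    return c
def cyl(x,y,r,z0,z1):
    c=np.c_[x+r*np.cos(a),y+r*np.sin(a)]
    return np.r_[np.c_[c,np.full(40,z0)],np.c_[c,np.full(40,z1)]]
def bar(x,y,th):
    u=np.array([np.cos(th),np.sin(th)]);w=np.array([-u[1],u[0]])
    return np.array([[*(np.array([x,y])+i*20*u+j*5*w),z] for i in(-1,1) for j in(-1,1) for z in(55,83)])
def shapes(q):
    x,y,row,th=q   # valve pos, row ang, bar dir
    u=np.array([np.cos(row),np.sin(row)])
    S=[cyl(x+k*52*u[0],y+k*52*u[1],14,45,75) for k in(-1,1,2,3)]
    S.append(bar(x,y,th)); return S
def render(p,q):
    S=8;x0,y0,w,h=p['box']; m=np.zeros((h*S,w*S),np.uint8)
    for X in shapes(q):
        c=hull(m,p,X)-[x0*S,y0*S]; cv2.fillPoly(m,[c.astype(np.int32)],255)
    return cv2.resize(m,(w,h),interpolation=cv2.INTER_AREA)/255.
cams['top']['box']=(155,180,35,105); cams['side']['box']=(92,318,120,108)
for n,p in cams.items():
    x0,y0,w,h=p['box']; g=p['pixels'][y0:y0+h,x0:x0+w].astype(float)
    V=g.max(2); sat=(V-g.min(2))
    p['obs']=np.clip((70-V)/45,0,1)*(sat<25)
def cost(d,off):
    c=0
    for n,p in cams.items():
        q=list(d[:4])
        c+=np.abs(render(p,q)-p['obs']).mean() if n in off else 0
    return c
if __name__=='__main__':
  for off in (('top','side'),('top',),('side',)):
    best=None
    for th in (90,75,60,100):
        r=minimize(cost,[450,357,np.radians(-4.6),np.radians(th)],args=(off,),method='Nelder-Mead',options=dict(initial_simplex=np.array([[450,357,-.08,np.radians(th)]]+[[450+8*(i==0),357+8*(i==1),-.08+.05*(i==2),np.radians(th)+.25*(i==3)] for i in range(4)]),maxiter=300))
        if best is None or r.fun<best.fun: best=r
    print(off,best.x[:2].round(1),np.degrees(best.x[2:]).round(1),best.fun)
    if len(off)==2:
        for n,p in cams.items():
            x0,y0,w,h=p['box']; s=5
            im=cv2.resize(p['pixels'][y0-10:y0+h+10,x0-10:x0+w+10,::-1],None,fx=s,fy=s,interpolation=cv2.INTER_CUBIC)
            for X in shapes(best.x):
                c=cv2.convexHull(((proj(p,X)-[x0-10,y0-10]+.5)*s).astype(np.float32)).astype(np.int32)
                cv2.polylines(im,[c],True,(255,0,255),1)
            cv2.imwrite(f'pics/vf_{n}.png',im)
E
python3 vf.py
```

```text
('top', 'side') [456. 358.] [-4.2 74.6] 0.16211174675631568
('top',) [455.6 355.9] [-3.9 75.2] 0.08659428215730737
('side',) [452.9 360.4] [-4.1 63.4] 0.05677176631969659
```

```bash
python3 -c "
import cv2,numpy as np
a=cv2.imread('pics/vf_top.png');b=cv2.imread('pics/vf_side.png');print(a.shape,b.shape)
h=max(a.shape[0],b.shape[0]);c=np.zeros((h,a.shape[1]+b.shape[1],3),np.uint8);c[:a.shape[0],:a.shape[1]]=a;c[:b.shape[0],a.shape[1]:]=b
cv2.imwrite('pics/vf.png',cv2.resize(c,None,fx=600/h*.98,fy=600/h*.98) if 1 else c)"
```

```text
(625, 275, 3) (640, 700, 3)
```

View pics/vf.png

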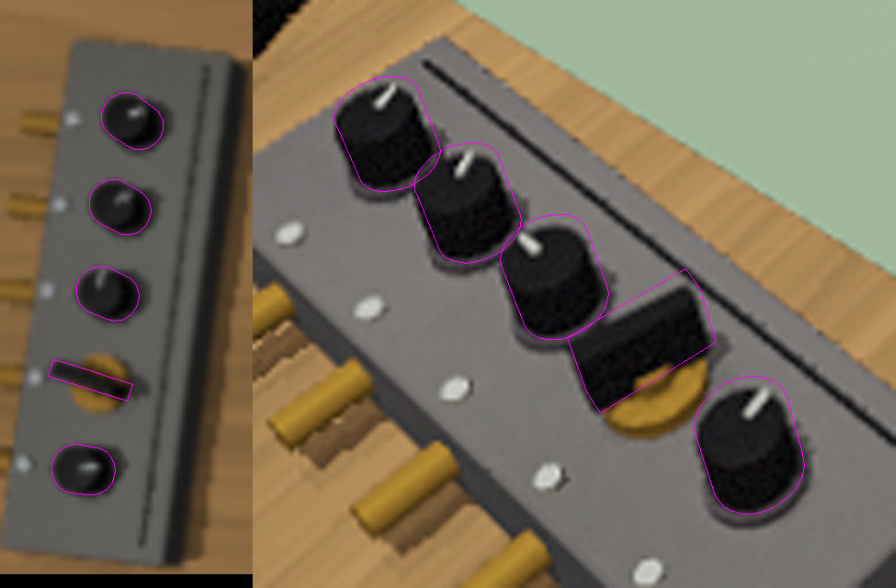

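```bash
cat > vf2.py <<'E'
from vf import *
def lay(p,q,S=8):
    x,y,th=q; x0,y0,w,h=p['b2']
    f=np.zeros((h*S,w*S),np.uint8); b=f.copy()
    cv2.fillPoly(f,[(hull(f,p,cyl(x,y,17,45,53))-[x0*S,y0*S]).astype(np.int32)],255)
    cv2.fillPoly(b,[(hull(f,p,bar(x,y,th))-[x0*S,y0*S]).astype(np.int32)],255)
    f[b>0]=0
    return [cv2.resize(m,(w,h),interpolation=cv2.INTER_AREA)/255. for m in (f,b)]
cams['top']['b2']=(154,242,24,22); cams['side']['b2']=(149,367,36,38)
for p in cams.values():
    x0,y0,w,h=p['b2']; g=p['pixels'][y0:y0+h,x0:x0+w].astype(float)
    V=g.max(2);sat=V-g.min(2)
    p['brass']=np.clip((sat-25)/40,0,1); p['blk']=np.clip((60-V)/40,0,1)*(sat<25)
def cost2(q,off):
    c=0
    for n in off:
        p=cams[n]; f,b=lay(p,q); c+=np.abs(f-p['brass']).mean()+.7*np.abs(b-p['blk']).mean()
    return c
for off in (('top',),('side',),('top','side')):
    best=None
    for t in (60,75,90):
      q0=np.array([453,357,np.radians(t)])
      r=minimize(cost2,q0,args=(off,),method='Nelder-Mead',options=dict(initial_simplex=[q0,q0+[6,0,0],q0+[0,6,0],q0+[0,0,.25]]))
      if best is None or r.fun<best.fun: best=r
    print(off,best.x[:2].round(1),np.degrees(best.x[2]).round(1),round(best.fun,3))
ims=[]
for n,p in cams.items():
    x0,y0,w,h=p['b2']; s=10
    im=cv2.resize(p['pixels'][y0:y0+h,x0:x0+w,::-1],None,fx=s,fy=s,interpolation=cv2.INTER_CUBIC)
    for X in (cyl(*best.x[:2],17,45,53),bar(*best.x)):
        c=cv2.convexHull(((proj(p,X)-[x0,y0]+.5)*s).astype(np.float32)).astype(np.int32)
        cv2.polylines(im,[c],True,(255,0,255),1)
    ims.append(cv2.copyMakeBorder(im,0,400-im.shape[0],0,380-im.shape[1],cv2.BORDER_CONSTANT))
cv2.imwrite('pics/vf2.png',np.hstack(ims))
E
python3 vf2.py
```

```text
('top',) [456.  358.8] 73.7 0.076
('side',) [455.3 360. ] 69.6 0.168
('top', 'side') [456.  359.7] 72.9 0.256
```

View pics/vf2.png

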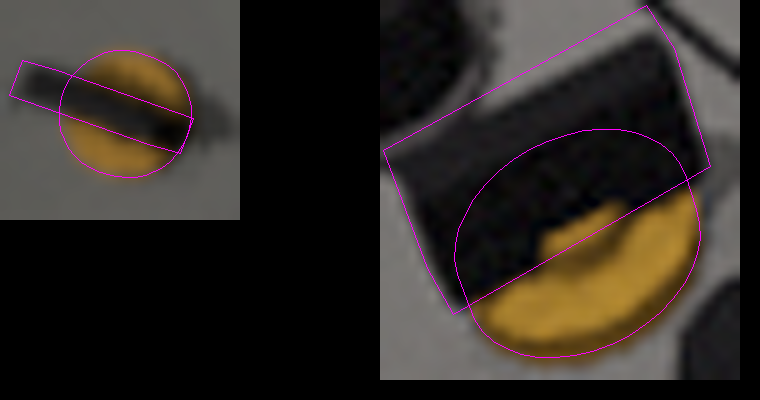

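```bash
cat >> h.py <<'E'
def go2(x,y,tip,dj):
    "turn dj deg, tilt rotates with the turn"
    s=arm.read_state(); r=R.from_quat(s['ee_rot']); m=r.as_matrix()
    o=R.from_euler('z',dj,degrees=True).apply(r.apply([0,0,173])); t=s['position']+o
    j=np.degrees(np.arctan2(m[1,1],m[0,1]))
    print('now tip',(s['position']+r.apply([0,0,173])).round(1),'jaw',round(j%180,1),'w',round(s['gripper_width'],1),'F',s['contact_force'].round(1),'Tq',s['wrist_torque'].round(2),'j6',s['joints'][5].round(2))
    print('shift',((np.array([x,y,tip])-t)/300).round(3),'turn',round(dj/30,3),'-> jaw',round((j+dj)%180,1))
E
python3 -c "
from h import *
go2(456,359.5,95,-24.5)"
```

```text
now tip [463.9 278.3 167.9] jaw 7.0 w 25.3 F [0.2 0.5 0.6] Tq [ 0.04 -0.04 -0.06] j6 -0.72
shift [-0.021  0.263 -0.243] turn -0.817 -> jaw 162.5
```

>>> play_rows([
  [[-0.021,0.263,-0.05],-0.8,0.45],
  [[-0.021,0.263,-0.05],-0.8,0.45],
  [[-0.021,0.263,-0.15],-0.8,0.45],
  [[-0.021,0.263,-0.24],-0.8,0.45],
  [[-0.021,0.263,-0.24],-0.8,0.45],
  [[-0.021,0.263,-0.24],-0.8,0.45],
  [[-0.021,0.263,-0.24],-0.8,0.45],
  [[-0.021,0.263,-0.24],-0.8,0.45],
])

```text
clock: 44.55
position: [461.9, 361.8, 269.9]
ee_rot: [-0.595, 0.804, 0.004, -0.016]
contact_force: [-0.7, -0.1, 0.2]
gripper_width: 23.3
```

```bash
python3 -c "
from h import *
p=arm.get_image('side')
s=arm.read_state();print(s['ee_rot'],s['position'])
go2(456,359.5,67,0)
crop(p,90,300,150,130,5,'s16.png')
q=arm.get_image('top');crop(q,130,200,80,90,6,'t16.png')"
```

```text
[-0.59468074  0.80378015  0.00432309 -0.0165409 ] [461.86407531 361.75059885 269.66000779]
now tip [456.4 359.5  96.8] jaw 163.0 w 23.4 F [-0.8 -0.8  0.6] Tq [ 0.03 -0.03 -0.01] j6 -1.22
shift [-0.001 -0.    -0.099] turn 0.0 -> jaw 163.0
```

View pics/s16.png

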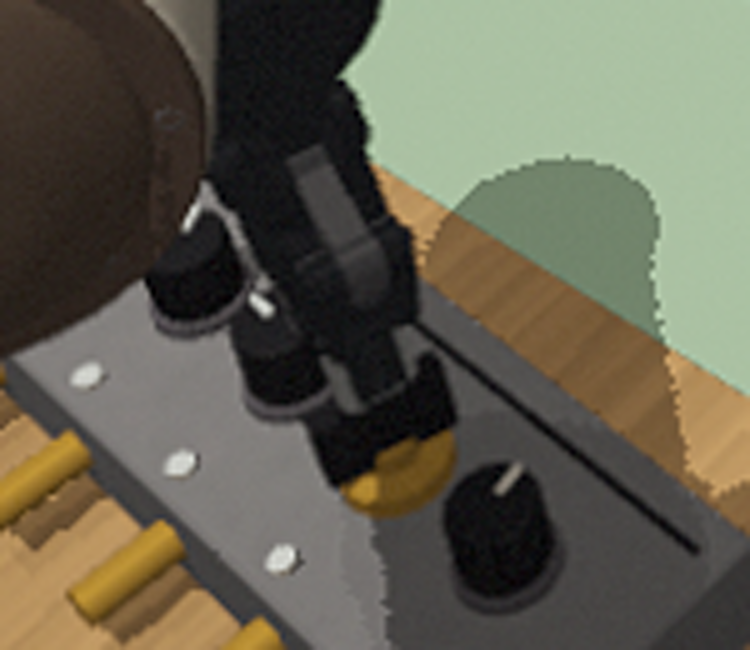

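View pics/t16.png

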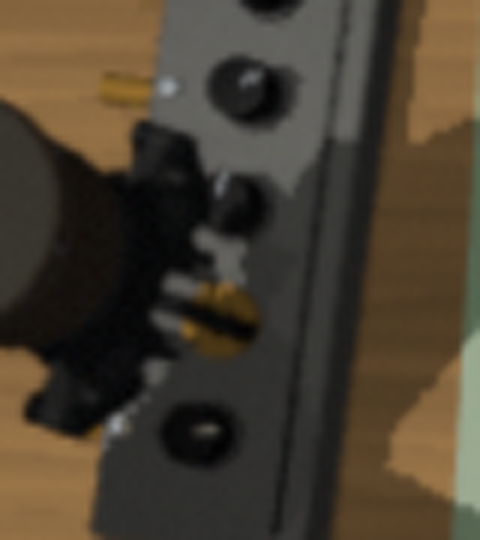

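>>> play_rows([
  [[0,0,-0.03],0,0.45],
  [[0,0,-0.06],0,0.45],
  [[0,0,-0.09],0,0.45],
  [[0,0,-0.095],0,0.45],
  [[0,0,-0.095],0,0.45],
])

```text
clock: 45.28
position: [461.9, 361.8, 240.7]
ee_rot: [-0.595, 0.804, 0.004, -0.017]
contact_force: [-0.5, -0.6, 0.5]
gripper_width: 23.8
```

```bash
python3 -c "
from h import *
p=arm.get_image('side')
go2(456,359.5,67,0)
crop(p,90,300,150,130,5,'s17.png')"
```

```text
now tip [456.4 359.6  68.1] jaw 163.0 w 23.4 F [ 0.3 -0.3  1.1] Tq [-0.   -0.09 -0.02] j6 -1.22
shift [-0.001 -0.    -0.004] turn 0.0 -> jaw 163.0
```

View pics/s17.png

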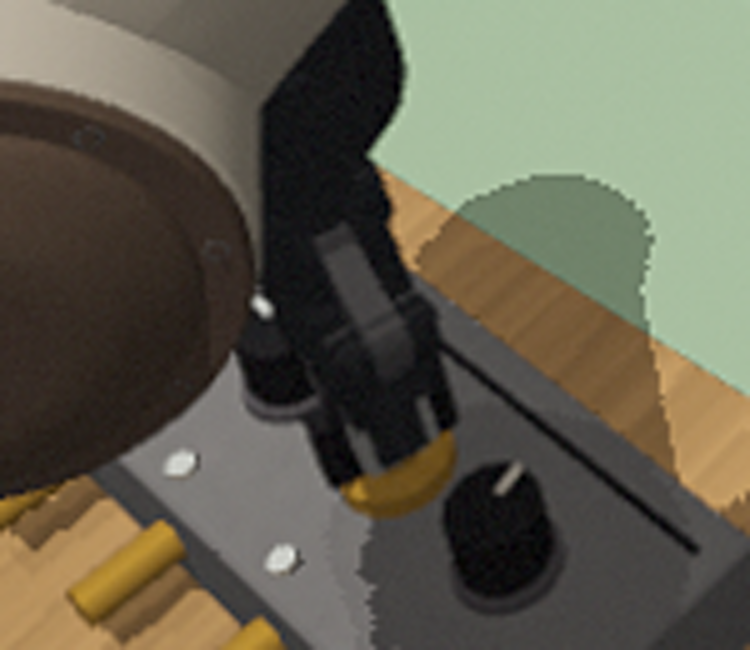

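>>> play_rows([
  [[0,0,0],0,1],
  [[0,0,0],0,1],
  [[0,0,0],0,1],
  [[0,0,0],0,1],
])

```text
clock: 45.82
position: [460.9, 362.2, 241.6]
ee_rot: [-0.595, 0.804, 0.005, -0.017]
contact_force: [-5.5, 1.4, 3.4]
gripper_width: 8.6
```

```bash
python3 -c "
from h import *
go2(456,359.5,68,-26)"
```

```text
now tip [455.1 360.   68.7] jaw 163.0 w 8.6 F [-5.5  1.4  3.4] Tq [ 0.43  1.44 -0.1 ] j6 -1.22
shift [ 0.004 -0.011 -0.002] turn -0.867 -> jaw 137.0
```

>>> play_rows([
  [[0,-0.003,0],-0.3,1],
  [[0,-0.006,0],-0.6,1],
  [[0,-0.009,0],-0.87,1],
  [[0,-0.009,0],-0.87,1],
  [[0,-0.009,0],-0.87,1],
])

```text
clock: 46.45
position: [461.1, 359.4, 241.6]
ee_rot: [-0.399, 0.917, 0.009, -0.015]
contact_force: [3.0, -0.8, -3.7]
gripper_width: 8.2
```

```bash
python3 -c "
from h import *
go2(455,360,68,-26)"
```

```text
now tip [455.1 360.   68.7] jaw 137.0 w 8.2 F [ 3.  -0.8 -3.7] Tq [-0.45 -1.02 -0.06] j6 -1.65
shift [-0.003 -0.009 -0.002] turn -0.867 -> jaw 111.0
```

>>> play_rows([
  [[-0.001,-0.003,0],-0.3,1],
  [[-0.002,-0.006,0],-0.6,1],
  [[-0.003,-0.009,0],-0.87,1],
  [[-0.003,-0.009,0],-0.87,1],
  [[-0.003,-0.009,0],-0.87,1],
])

```text
clock: 47.08
position: [460.3, 356.7, 241.6]
ee_rot: [-0.183, 0.983, 0.012, -0.013]
contact_force: [3.3, -0.4, -2.2]
gripper_width: 8.6
```

```bash
python3 -c "
from h import *
go2(455,360,68,-25.5)"
```

```text
now tip [455.2 359.8  68.7] jaw 111.0 w 8.6 F [ 3.3 -0.4 -2.2] Tq [-0.53 -0.99 -0.04] j6 -2.1
shift [-0.007 -0.006 -0.002] turn -0.85 -> jaw 85.5
```

>>> play_rows([
  [[-0.002,-0.002,0],-0.3,1],
  [[-0.004,-0.004,0],-0.6,1],
  [[-0.007,-0.006,0],-0.84,1],
  [[-0.007,-0.006,0],-0.84,1],
  [[-0.007,-0.006,0],-0.84,1],
])

```text
clock: 47.7
position: [458.5, 354.7, 241.6]
ee_rot: [0.035, 0.999, 0.014, -0.01]
contact_force: [4.9, -2.0, -3.2]
gripper_width: 8.5
```

>>> play_rows([
  [[0,0,0],0,0.45],
  [[0,0,0],0,0.45],
  [[0,0,0],0,0.45],
  [[0,0,0.1],0,0.45],
  [[0,0,0.3],0,0.45],
  [[0,0,0.6],0,0.45],
  [[-0.3,0.2,0.6],0,0.45],
  [[-0.6,0.4,0.6],0,0.45],
  [[-0.6,0.4,0.6],0,0.45],
  [[-0.6,0.4,0.6],0,0.45],
])

```text
clock: 48.95
position: [275.9, 475.9, 422.3]
ee_rot: [0.033, 0.999, 0.015, -0.01]
contact_force: [-0.1, 0.9, -0.2]
gripper_width: 23.8
```

```bash
python3 chk.py; python3 -c "
from h import *
go2(455,360,68,0)
p=arm.get_image('side');crop(p,60,300,200,180,4,'s18.png'); cv2.imwrite('pics/side9.png',p['pixels'][:,:,::-1])
p=arm.get_image('top');crop(p,130,160,80,140,4.2,'t18.png'); cv2.imwrite('pics/top9.png',p['pixels'][:,:,::-1])"; ls -t pics|head -6
```

```text
top
panel [((591.9, -6.1), (249.4, 119.5), 97.1)]
se [((510.0, -16.6), (200.3, 43.8), 97.1)]
rib [((509.4, -18.5), (115.8, 11.0), 97.0), ((572.6, 55.0), (54.9, 28.6), 139.6)]
discs [[169.2, -298.7], [422.9, -173.9]]
t_c39
side
panel [((597.8, 16.9), (354.2, 316.5), 33.2)]
se [((695.7, 25.9), (121.7, 67.0), 133.2)]
rib [((654.9, 87.8), (46.9, 18.3), 178.9)]
discs []
s_c40
now tip [272.6 481.3 249.3] jaw 86.3 w 23.4 F [1.  0.4 0.5] Tq [-0.08 -0.05 -0.02] j6 -2.96
shift [ 0.608 -0.404 -0.604] turn 0.0 -> jaw 86.3
top9.png
t18.png
side9.png
s18.png
s_c40.png
t_c39.png
```

View pics/s18.png

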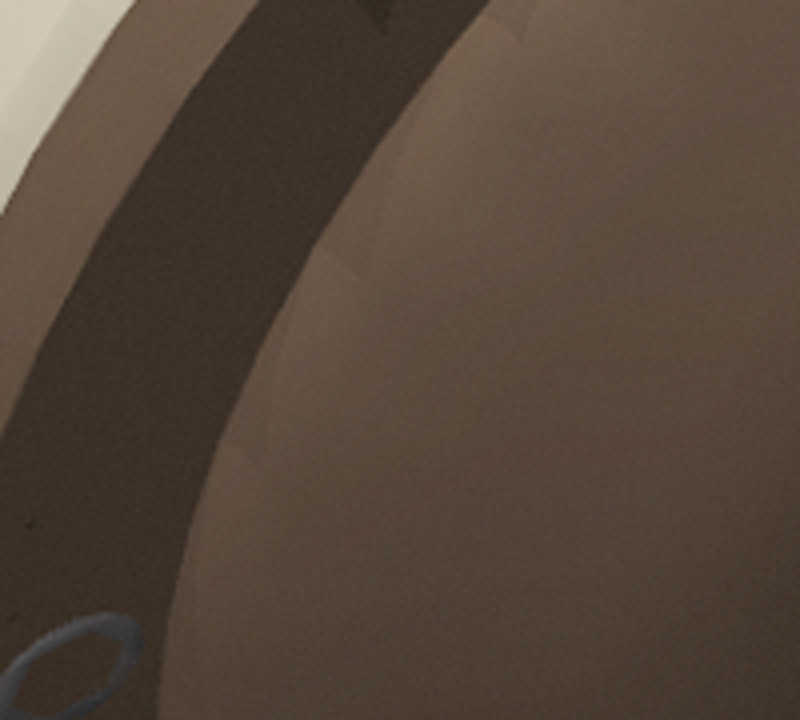

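View pics/t18.png

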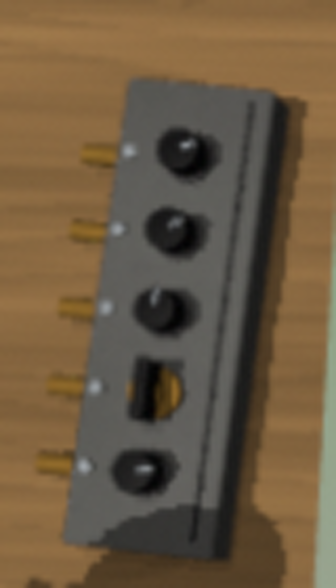

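>>> play_rows([
  [[0.3,-0.6,0.1],0.8,0.45],
  [[0.3,-0.6,0.1],0.8,0.45],
  [[0.3,-0.6,0.1],0.8,0.45],
  [[0.3,-0.6,0.1],0.8,0.45],
  [[0.3,-0.6,0.1],0.8,0.45],
  [[0.3,-0.6,0.1],0.8,0.45],
  [[0.3,-0.6,0.1],0.8,0.45],
  [[0.3,-0.6,0.1],0.8,0.45],
])

```text
clock: 50.15
position: [367.7, 295.6, 451.3]
ee_rot: [-0.175, 0.984, 0.011, -0.013]
contact_force: [0.5, 0.3, -0.1]
gripper_width: 23.9
```

```bash
python3 -c "
from h import *
p=arm.get_image('side');cv2.imwrite('pics/side10.png',p['pixels'][:,:,::-1]);crop(p,60,300,200,180,4,'s19.png')
p=arm.get_image('top');cv2.imwrite('pics/top10.png',p['pixels'][:,:,::-1])"
```

```text
(no output)
```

View pics/side10.png

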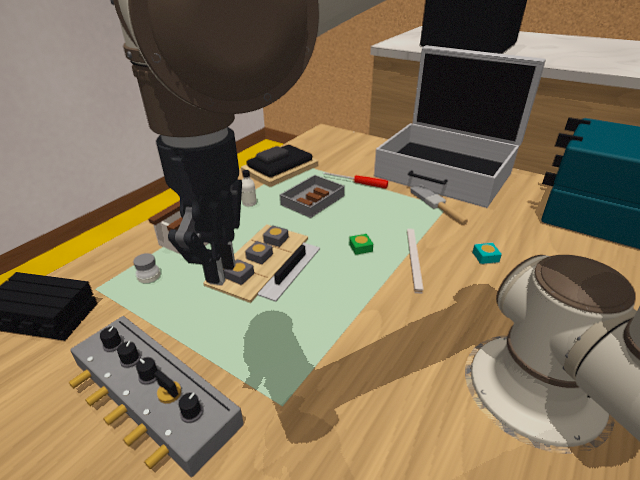

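View pics/s19.png

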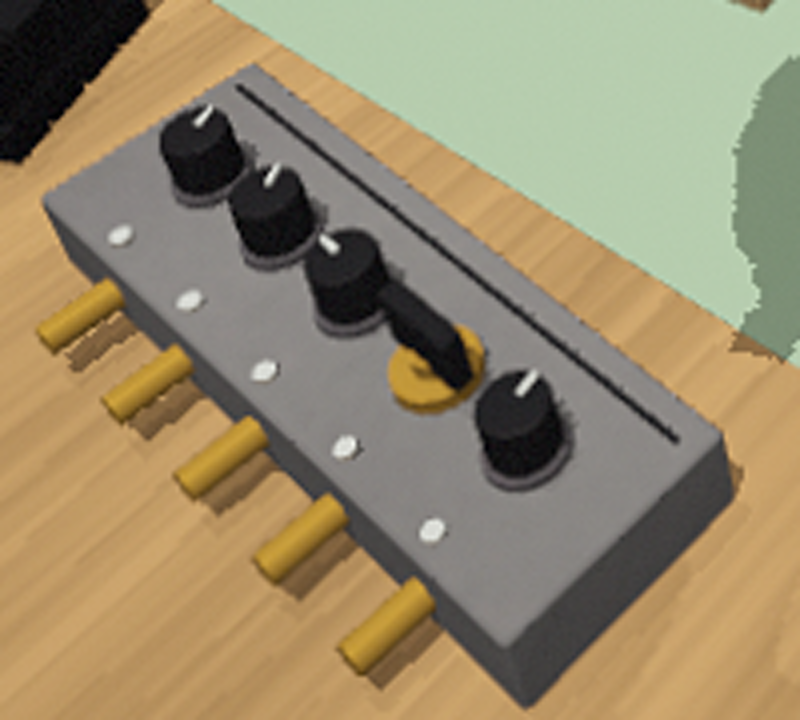

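View pics/t_c39.png

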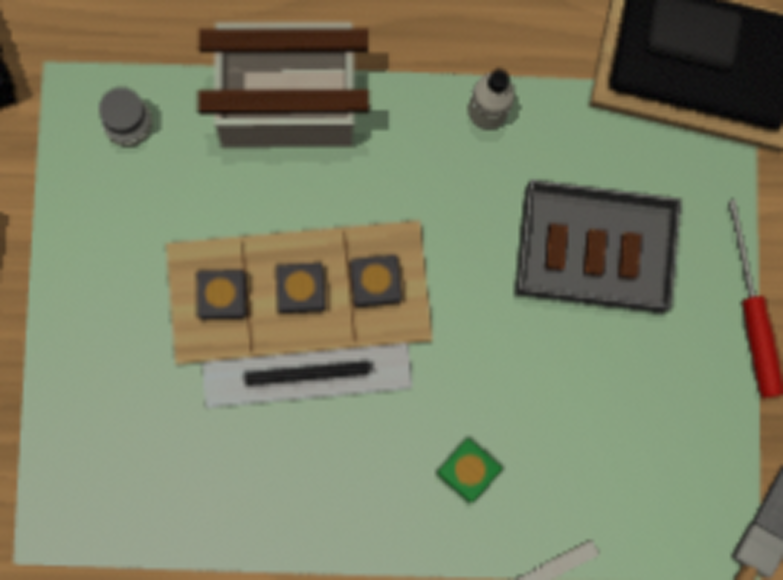

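```bash
sed -e "s#pics/top0.png#pics/top9.png#; s#pics/side0.png#pics/side10.png#" vf.py > vg.py; sed -e "s/from vf/from vg/; s/(60,75,90)/(-20,-5,10)/; s/vf2.png/vf3.png/" vf2.py > vg2.py; python3 vg2.py; python3 -c "
from bench import arm
s=arm.read_state();print(s['clock'],s['contact_force'])"
```

```text
('top',) [456.  359.4] -5.0 0.091
('side',) [455. 360.] -8.6 0.151
('top', 'side') [455.2 359.8] -7.8 0.249
50.35 [ 0.47792099 -0.67720273 -0.48589279]
```

View pics/vf3.png

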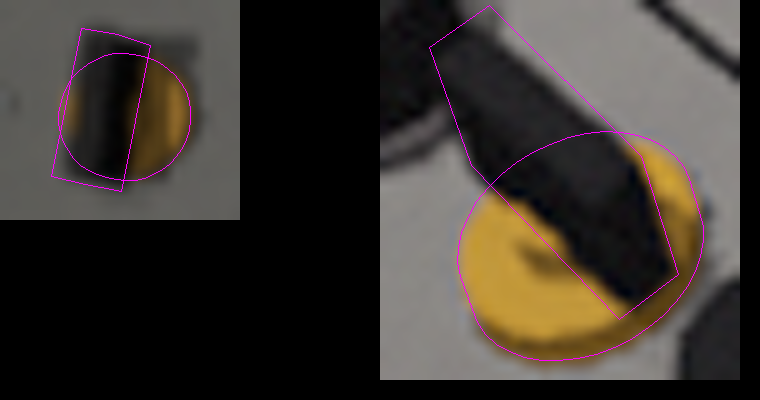

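```bash
python3 -c "
from vg import *
for n in cams:
  p=cams[n]
  for th in (-12,-8,-4,0,4,8):
    t=np.radians(th);u=np.array([np.cos(t),np.sin(t),0])*20;c=np.array([455.5,359.7,83])
    a=proj(p,[c+u,c-u]);d=a[1]-a[0];print(n,th,'dx/dy',(d[0]/d[1]).round(3),'dy/dx',(d[1]/d[0]).round(3))
x0,y0=154,240
for n,(x0,y0,w,h) in (('top',(148,236,30,30)),('side',(145,360,45,45))):
  im=cv2.resize(cams[n]['pixels'][y0:y0+h,x0:x0+w,::-1],None,fx=13,fy=13,interpolation=cv2.INTER_CUBIC)
  im=np.clip(im.astype(float)*2.2,0,255).astype(np.uint8);cv2.imwrite(f'pics/z_{n}.png',im)
a=cv2.imread('pics/z_top.png');b=cv2.imread('pics/z_side.png');c=np.zeros((590,390+585,3),np.uint8);c[:390,:390]=a;c[:585,390:]=b;cv2.imwrite('pics/z.png',cv2.resize(c,(800,484)))
"
```

```text
top -12 dx/dy -0.277 dy/dx -3.616
top -8 dx/dy -0.205 dy/dx -4.885
top -4 dx/dy -0.135 dy/dx -7.43
top 0 dx/dy -0.065 dy/dx -15.27
top 4 dx/dy 0.003 dy/dx 301.375
top 8 dx/dy 0.072 dy/dx 13.794
side -12 dx/dy 0.808 dy/dx 1.238
side -8 dx/dy 0.984 dy/dx 1.017
side -4 dx/dy 1.189 dy/dx 0.841
side 0 dx/dy 1.436 dy/dx 0.696
side 4 dx/dy 1.742 dy/dx 0.574
side 8 dx/dy 2.135 dy/dx 0.468
```

View pics/z.png

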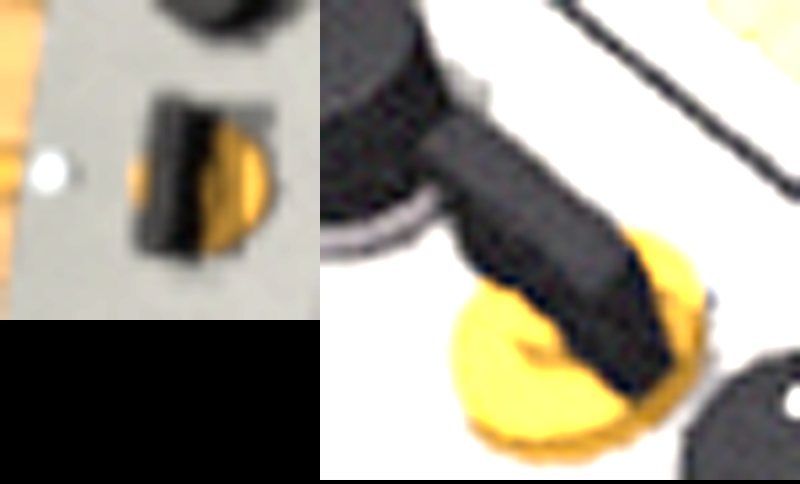

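```bash
python3 -c "
from bench import arm
print(arm.job_done())"
```

```text
the job is handed in; nothing more can be done
None
```

The panel is set up for pressing and the job is handed in at about 50 s on the robot's clock. There were three off-cuts and three dark steel weights. I left the green and turquoise look-alike blocks alone.

- **Off-cuts:** all three lie on the tray floor in the last top and side pictures.
- **Straightedge:** I pushed it against the panel's front edge until it stopped. In the top picture its centre is about 82 mm from the panel's centre line, which is flush. It is parallel within about 0.1° and a few millimetres off centre.
- **Weights:** all three stand along the panel's middle, about 75 mm apart, well inside the edges. The last pictures showed nothing knocked aside.
- **Valve:** the bar reads about -3° to -4° against a row at about -4.2°, so roughly 1.55 rad. The round knobs' marks look unchanged. One check disagreed: the automatic fit to the side picture gave -8.6°. The same fit had read about 4° low before the turn, and the bar's edges measured directly in that picture gave about -2°. Even the raw -8.6° is within the allowed range.
- **Tool tilt:** the tool picked up a tilt of about 2° from call to call. I allowed for it in the moves, and it did not affect the placings.

The arm ended clear of everything, and the force reading was only noise.

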